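Load a photo panel into a sprung mounting press

TASK

Take the dark wooden offcut out of the mounting press and put it in the steel scrap tray. Then load the smaller photo panel, block side up, into the press: tuck one of its short edges under the steel lip, lower the opposite edge and press it down against the sprung pad until the catch has snapped back over it, and finally swing the brass turn-button square across the panel. Leave the larger panel and the other loose things on the bench where they are.

Things in the scene. Friction and masses are not known exactly. Their poses are not given: they have to be found in the camera images.
- press: Fixed light-wood mounting press, 174 x 146 mm, open on top; origin: centre of its underside, z up. Pocket 134 mm long (x -67 to +67) and 106 mm wide (y -53 to +53): the small panel has 4 mm play in x, 6 mm in y. Side and far rail tops at z = 32. Panel home: its top at z = 30 under lip and catch, underside at 22, pushed up by the pad; it can be pressed 8 mm deeper.
- lip_edge (a point): Middle of the free lower edge of the steel lip on the press's -x rail (the robot's side): in the press's frame x = -55, y = 0, z = 30 mm. The lip is 4 mm thick, runs all across and reaches over the pocket from x = -67 to -55. Below it a ledge (x -67 to -45, top at z = 14) leaves a slot 16 mm high; a like ledge lies at the far end (x 55 to 67).
- pad (a joint): Cork pad in the middle of the pocket, 56 (x) x 84 mm (y), on springs; moves straight down. m, 0 = free (its top at z = 27 mm in the press's frame), 0.012 = bottomed; 4 N to start, 9 N at the bottom; about 0.005 with the panel home.
- catch (a joint): Steel sprung catch in the middle of the press's +x rail, 34 mm wide, no need to touch it: a panel edge pushed down its slope drives it outward (+x), then it springs back over the panel. m, 0 = sprung in, up to 0.012 outward; 1 N to start, 3 N at full travel; pressing the panel past it takes 5 to 10 N at that edge.
- catch_tip (a point): Inner tip of the catch, at its flat underside: in the press's frame x = 59, y = 0, z = 30.5 mm when sprung in (8 mm into the pocket). From the tip the steel slope rises outward at 62 degrees to x = 68, z = 50.
- button (a joint): Brass turn-button on the press's +y rail, pivot vertical. rad: 0 = lying along the rail with its arm towards the press's -x; grows anticlockwise seen from above; pi/2 = pointing in, square across the panel; stops at -0.6 and 1.65. It begins between -0.5 and 0, clear of the pocket, turns with light friction (about 1 N at the stub) and stays where it is left.
- button_pivot (a point): The turn-button's pivot: in the press's frame x = 45, y = 63, z = 36.5 mm. Its arm is 14 mm wide, 5 mm thick (z 34 to 39) and reaches 40 mm from the pivot.
- button_stub (a point): Middle of the upright round brass stub on the turn-button's arm, 12 mm diameter, 28 mm tall (z 39 to 67 mm), 32 mm from the pivot; this point is at z = 53 mm. Push it or pinch it.
- panel_block (a point): The smaller photo panel, the one that fits: brown board 130 (x) x 100 (y) x 8 mm, picture face down on the bench, about 0.14 kg, with a light-wood hanging block 16 (x) x 40 (y) x 30 mm tall standing on its middle. This point is the centre of the block, 23 mm above the board's underside; axes those of the board, z up. Either 100 mm wide short edge may go under the lip.
- panel_edge_a (a point): Middle of the small panel's -x short edge, 4 mm above its underside.
- panel_edge_b (a point): Middle of the small panel's +x short edge, 4 mm above its underside.
- bigpanel_block (a point): The larger photo panel, not to be used: 170 (x) x 120 (y) x 8 mm, same block 16 x 40 x 30 mm; the point is the centre of the block.
- offcut_center (a point): Centre of the offcut, a plain dark-wood block 22 (x) x 50 (y) x 34 mm (z) lying on the press's pad, about 30 g.
- tray: Fixed dark steel scrap tray, 100 (x) x 120 (y) x 35 mm high, walls and floor about 4 mm, open on top, empty. Origin: centre of its underside.
- tin: Bystander: open round aluminium tin, 84 mm wide, 50 mm high. Origin under its centre.
- glue: Bystander: white glue bottle, 60 mm wide, 150 mm tall. Origin under its centre.
- tape: Bystander: ring-shaped roll of brown tape, 90 mm wide, 25 mm high. Origin under its centre.
- driver: Bystander: screwdriver lying on the bench.
- hammer: Bystander: hammer lying on the bench.
- weight: Bystander: brass weight, upright cylinder 40 mm wide, 30 mm high. Origin under its centre.
- moulding: Bystander: length of dark moulding 30 x 220 x 22 mm lying on the bench. Origin under its centre.
Things that resemble listed ones, but are neither listed nor needed, are in the scene too. What is shaped like the part that bears panel_block but turquoise is not meant.

How it is judged:
On the way, in this order (a step that is already met when the one before it is completed fails the run):
1. the offcut lies in the scrap tray, let go (x of offcut_center in the frame of tray between -0.046 and 0.046 m and y of offcut_center in the frame of tray between -0.056 and 0.056 m and z of offcut_center in the frame of tray between 0 and 0.045 m and contact force between the fingers and offcut below 0.05 N), for 0.2 s.
2. one short edge of the small panel is under the lip while the opposite edge is still raised (((x of panel_edge_a in the frame of press between -0.072 and -0.058 m and y of panel_edge_a in the frame of press between -0.02 and 0.02 m and z of panel_edge_a in the frame of press between 0.01 and 0.03 m) or (x of panel_edge_b in the frame of press between -0.072 and -0.058 m and y of panel_edge_b in the frame of press between -0.02 and 0.02 m and z of panel_edge_b in the frame of press between 0.01 and 0.03 m)) and angle between panel_block's own z axis and vertical between 0.06 and 0.6 rad), for 0.05 s.
3. the panel is down against the sprung pad, level, and the catch has snapped back over it (((x of panel_edge_a in the frame of press between -0.072 and -0.058 m and y of panel_edge_a in the frame of press between -0.02 and 0.02 m and z of panel_edge_a in the frame of press between 0.01 and 0.03 m) or (x of panel_edge_b in the frame of press between -0.072 and -0.058 m and y of panel_edge_b in the frame of press between -0.02 and 0.02 m and z of panel_edge_b in the frame of press between 0.01 and 0.03 m)) and x of panel_block in the frame of press between -0.005 and 0.005 m and y of panel_block in the frame of press between -0.006 and 0.006 m and z of panel_block in the frame of press between 0.034 and 0.048 m and angle between panel_block's own z axis and vertical below 0.05 rad and value of joint catch below 0.002 m), for 0.2 s.
4. the turn-button is swung across the panel (value of joint button above 1.3 rad), for 0.1 s.
At the end, for the whole second after the job is handed in: Offcut resting in the tray; small panel in the press block up, level within 0.05 rad, a short edge under the lip, centred within 5 mm in x and 6 mm in y, catch back within 2 mm over its far edge; turn-button at 1.3 rad or more; all released and at rest (all of step 1 and all of step 3 and value of joint button above 1.3 rad and linear speed of each of panel, offcut below 0.01 m/s); the robot touches nothing.
It fails at once if the larger panel is moved more than 30 mm (distance of bigpanel_block from where it was at the start of the episode above 0.03 m).
It fails at once if a loose bystander is moved more than 40 mm (distance of any of tin, glue, tape, driver, hammer, weight, moulding from where it was at the start of the episode above 0.04 m).
It also fails if it takes over 59 s, if anything falls off the work surface, if the arm or the gripper's body presses on something with over 40 N, if the wrist force passes 120 N, or if a joint passes its speed limit or range.

ROBOT

A 7-joint arm with a two-finger parallel gripper is mounted at the origin on the work surface. World frame = base frame: x ahead of the robot, y to its left, z up, the work surface at z = 0. Lengths are in m, angles in rad, forces in N, time in s.
With the tool pointing down it reaches from about 0.4 to 0.875 m from the base axis. Payload 4.4 kg.
Tool frame: the origin (TCP) lies midway between the tips of the shut fingers; the grasp point (between the pads) lies 19 mm behind it (hold_point_z is the distance from the TCP to the grasp point, in m); z points along the fingers, y is the line along which they close (so a half turn about z gives the same grasp; the last joint's range is limited). The gripper opens to 85 mm and grips with 20 to 120 N. Pads are 22 mm wide; open, the fingers measure 114 mm over their backs; the gripper's body (76 mm by 85 mm) begins 54 mm behind the grasp point. The pads swing forward as they close: fully open they stand 13 mm farther back than shut.
Start: joints at [-1.326, 0.628, 0.038, 1.517, -0.027, 0.996, -0.02], TCP at [0.199, 0.619, 0.231] pointing down, gripper open.
Joint ranges: [-3.06, 3.06], [-0.37, 2.12], [-1.25, 1.32], [0.18, 2.47], [-1.1, 4.24], [0.23, 1.98], [-2.94, 2.94]. Speed limits (rad/s): [2.57, 2.57, 3.14, 3.14, 3.14, 3.14, 3.14].

INTERFACE

Orientations are given as a unit quaternion [w, x, y, z].
In Python, from plant import get_state, get_image, job_done, hold_point_z gives the robot as it stands. The module is installed in compiled form; this text tells all that it offers.
- The arm moves only by the shell command python3 -m crank 'ROWS' [FORCE]. ROWS is JSON, a list of rows, each a list of 3 entries, a list of its own where there are three numbers: the shift along the tool's x, y, z in mm, then the turn, a rotation vector about the tool's x, y, z in rad, then the gripper's target within -1 to 1 (fully open at 1, half-way at 0, shut at -1). In form: [[[tx, ty, tz], [rx, ry, rz], jaw], ...]. A call has 1 to 5 rows; each row is the pose to reach, as a shift and turn from the pose commanded when the call began, along the tool's axes at that moment; what a row does not reach only later rows make up. A row lasts 1/12 s, in which the tool goes at most 41.7 mm and 7.16 degrees, less where a joint would pass 70% of its speed; a pose out of reach is approached as far as the arm can. A call with a gripper value outside its range is refused whole. The fingers move at their own pace and stop on an object; FORCE is the grip in N (left out, the last holds). Time passes only in rows, so rows that repeat a pose let the fingers close. It gives the time, the measured TCP pose, the force, the opening and the grip force at its end, in the units of the state.
- get_state(): the state, without advancing time (a new reading comes with each control period).
- get_image(name): name is "scene" or "top"; returns a dict with "color" (400x640x3 uint8, red, green, blue), "depth" (400x640 float32, m along the optical axis (not along the pixel's ray), 0 where there is no reading), "fx", "fy", "cx", "cy" (pixels), "rvec" (rotation vector, rad) and "tvec" (3), from world to camera coordinates, as OpenCV has them. Camera axes: x right, y down, z forward; pixel columns grow to the right and rows downward; lengths in m; the calibration is good to about 2 mm. A picture is of the moment at which its call begins.
- job_done(): hands the job in; it is judged then, once.
The state is a dict: "t": time; "joints": joint angles; "joint_velocities": joint speeds; "joint_efforts": joint torques, N m; "tcp_pos": TCP position; "tool_rot": TCP orientation; "force": force on the tool from outside, world axes, zero at the start; "moment": the same for the moment, N m; "width": finger opening in m; "finger_force": force on a finger pad.
Only numpy, scipy, OpenCV 4.12 (cv2) and the standard library are available. Lean on these libraries where they do the work, as an engineer would, in place of code of your own. Each camera call takes 0.05 s, during which the arm holds its last target. There are 200 camera calls.

## Working session

There is one attempt and no reset: what is moved stays moved. The work goes in short steps, Python scripts to look and compute and a shell command to move; the robot and the scene stay as the last step left them, time stands still between calls to the robot, and variables do not carry over. Pictures are saved under pics/ and viewed, at most 10 in all, crops included, and the job is handed in when it is done.

```bash
mkdir -p pics
cat > h.py <<'E'
import numpy as np,cv2
from plant import *
from scipy.spatial.transform import Rotation as R
def cloud(im):
    d=im["depth"];v,u=np.mgrid[:400,:640]
    p=np.stack([(u-im["cx"])/im["fx"]*d,(v-im["cy"])/im["fy"]*d,d],-1)
    Rm=cv2.Rodrigues(np.array(im["rvec"],float))[0]
    w=(p-np.array(im["tvec"]).ravel())@Rm
    w[d==0]=np.nan
    return w
def save(im,n,crop=None,s=1):
    c=im["color"][:,:,::-1]
    if crop: c=c[crop[1]:crop[3],crop[0]:crop[2]]
    cv2.imwrite("pics/"+n,cv2.resize(c,None,fx=s,fy=s,interpolation=cv2.INTER_CUBIC))
E
python3 - <<'E'
from h import *
print(get_state(),hold_point_z)
for n in("scene","top"):
    im=get_image(n);save(im,n+"0.png",s=1.25);np.savez(n+"0.npz",**im)
    Rm=cv2.Rodrigues(np.array(im["rvec"],float))[0];print(n,-Rm.T@np.array(im["tvec"]).ravel(),Rm[2],im["fx"])
E
```

```text
{'t': 0.0, 'joints': array([-1.32580983,  0.62933491,  0.03846503,  1.51840187, -0.02698564,
        0.99629413, -0.02000025]), 'joint_velocities': array([-1.55479475e-03,  1.45436083e-03, -5.99033641e-04,  2.48927155e-04,
       -1.79896553e-03,  3.94391343e-05,  1.01829701e-03]), 'joint_efforts': array([ 8.08758978e-04, -5.63404834e+01,  1.22616716e+00, -1.93447763e+01,
        1.08928944e-02,  1.06094367e-02, -9.77275050e-06]), 'tcp_pos': array([0.19856895, 0.61825335, 0.23038596]), 'tool_rot': array([-1.23263627e-04,  1.54774416e-01,  9.87949371e-01, -9.51868983e-04]), 'force': array([-0.3377498 ,  0.72437743,  0.48193868]), 'moment': array([ 0.00361572, -0.03447986, -0.02154904]), 'finger_force': 0.0, 'width': 0.08552938026538907} 0.0187
scene [ 1.30131736 -0.34267848  0.7699008 ] [-0.71455005  0.26533449 -0.64731432] 367.14582483798233
top [ 0.34224155 -0.0412484   1.85539901] [ 0.10035204 -0.0025912  -0.99494862] 512.7032952149926
```

View pics/scene0.png

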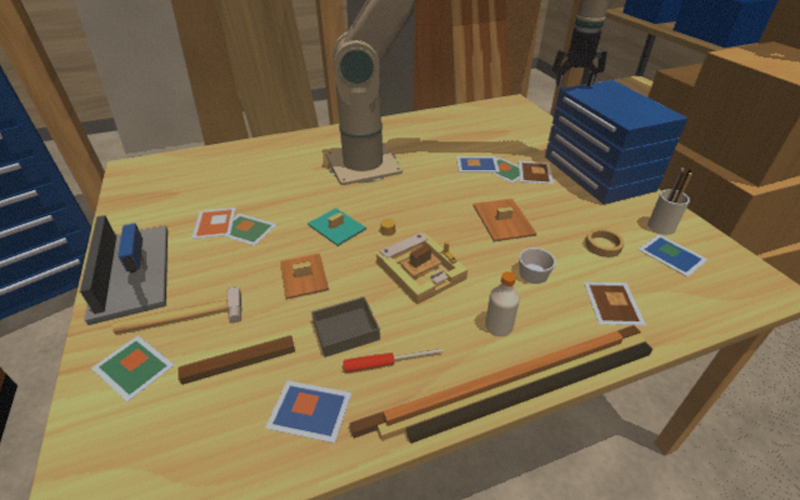

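View pics/top0.png

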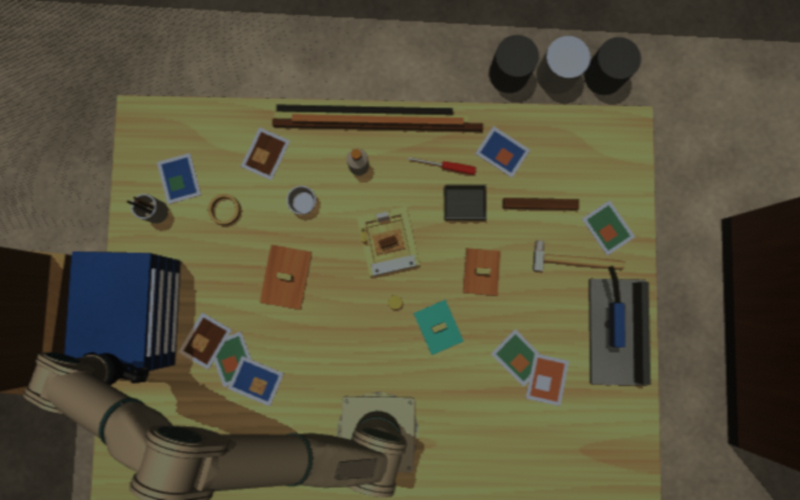

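```bash
cat > m.py <<'E'
from h import *
ims={n:dict(np.load(n+"0.npz")) for n in("scene","top")}
seeds={"small":[(305,275),(482,290)],"big":[(500,228),(285,295)],"turq":[(350,232),(428,315)]}
for n,im in ims.items():
    w=cloud(im);lab=cv2.cvtColor(im["color"],cv2.COLOR_RGB2LAB).astype(int)
    print(n,"table z",np.nanmedian(w[...,2][(abs(w[...,2])<.03)]))
    for k,s in seeds.items():
        u,v=[int(a/1.25) for a in s[n=="top"]]
        c=np.median(lab[v-1:v+2,u-1:u+2].reshape(-1,3),0)
        m=((np.abs(lab-c)[...,1:].max(-1)<9)&(np.abs(lab-c)[...,0]<40)).astype(np.uint8)
        m=cv2.morphologyEx(m,cv2.MORPH_OPEN,np.ones((2,2)))
        _,l=cv2.connectedComponents(m,connectivity=4);m=l==l[v,u]
        p=w[m];p=p[~np.isnan(p[:,0])];p=p[(p[:,2]>-.01)&(p[:,2]<.03)]
        r=cv2.minAreaRect((p[:,:2]*1000).astype(np.float32))
        b=w[(np.linalg.norm(w[...,:2]-np.array(r[0])/1000,axis=-1)<.035)&(w[...,2]>.025)]
        print(k,np.round(r[0],1),np.round(r[1],1),round(r[2],1),"z",np.median(p[:,2]).round(4),"block",len(b),b.mean(0).round(4),b[:,2].max().round(4) if len(b) else 0,cv2.minAreaRect((b[:,:2]*1000).astype(np.float32)) if len(b)else 0)
    for k,(px,rad) in {"press":(((420,268),(389,242)),.13),"tray":(((345,325),(465,203)),.1)}.items():
        u,v=[int(a/1.25) for a in px] if 0 else [int(a/1.25) for a in (seeds and px)[n=="top"]]
        c=w[v-2:v+3,u-2:u+3].reshape(-1,3);c=np.nanmedian(c,0);print(k,"seed",c.round(4))
        z=w[...,2];near=(np.linalg.norm(w[...,:2]-c[:2],axis=-1)<rad)
        hi=(.024,.034) if k=="press" else(.028,.04)
        q=w[near&(z>hi[0])&(z<hi[1])]
        r=cv2.minAreaRect((q[:,:2]*1000).astype(np.float32));print(k,len(q),r)
        if k=="press":
            for a,b in((.045,.075),):
                q=w[near&(z>a)&(z<b)];print("tall",len(q));print(q.round(4)[:60].tolist())
E
python3 m.py
python3 - <<'E'
from h import *
t=np.load("top0.npz")["color"];s=np.load("scene0.npz")["color"]
f=lambda c,x0,y0,x1,y1,k:cv2.resize(c[y0:y1,x0:x1,::-1],(400,300),interpolation=cv2.INTER_CUBIC)
a=np.vstack([np.hstack([f(t,355,185,415,245,5),f(t,200,190,260,250,5)]),np.hstack([f(s,290,175,385,246,4),f(t,280,160,344,224,5)])])
cv2.imwrite("pics/crops.png",a)
E
```

```text
scene table z 0.0016526895728130428
small [ 463.3 -287.8] [37.2 50. ] 1.8 z 0.0119 block 100 [ 0.4653 -0.2915  0.0356] 0.0423 ((461.9134216308594, -291.0491943359375), (39.68021774291992, 22.287948608398438), 85.0156021118164)
big [440.5 278.1] [125.5 164.9] 81.0 z 0.0092 block 73 [0.4377 0.272  0.035 ] 0.0424 ((435.11553955078125, 272.3471374511719), (41.20005798339844, 20.97574806213379), 89.27886962890625)
turq [ 305.9 -167.5] [123.  100.2] 25.4 z 0.0094 block 74 [ 0.3036 -0.1701  0.0353] 0.0424 ((301.7006530761719, -168.39151000976562), (20.19630241394043, 41.8388557434082), 22.98351287841797)
press seed [ 0.562  -0.0269  0.028 ]
press 906 ((541.15283203125, -19.682777404785156), (180.81776428222656, 147.76358032226562), 13.941309928894043)
tall 198
[[0.5354, 0.045, 0.0675], [0.5353, 0.0484, 0.0664], [0.5363, 0.0513, 0.0663], [0.5393, 0.0531, 0.0681], [0.5395, 0.0431, 0.0674], [0.5442, 0.0441, 0.0707], [0.5427, 0.0482, 0.0683], [0.5441, 0.0508, 0.0686], [0.5193, -0.0002, 0.0607], [0.5214, 0.0021, 0.0616], [0.5403, 0.0429, 0.0641], [0.5456, 0.0436, 0.068], [0.5451, 0.0472, 0.0666]
[... 3187 characters left out ...]
1, -0.0136, 0.0564], [0.5456, -0.0172, 0.0621], [0.5461, -0.0207, 0.0585], [0.5464, -0.0242, 0.056], [0.5449, -0.0279, 0.0698], [0.5452, -0.0314, 0.0681], [0.5467, -0.0348, 0.0557], [0.5466, -0.0383, 0.0567], [0.5462, -0.0419, 0.0608], [0.5394, 0.0525, 0.0721], [0.5404, 0.0494, 0.0639], [0.5401, 0.0458, 0.067], [0.5407, 0.0425, 0.0623], [0.5415, 0.0073, 0.0617], [0.5412, 0.0037, 0.0655], [0.5418, 0.0003, 0.0607], [0.5423, -0.0031, 0.0566], [0.5425, -0.0067, 0.0562], [0.5423, -0.0102, 0.0584], [0.5413, -0.0139, 0.0681], [0.5424, -0.0173, 0.059]]
tray seed [ 0.6633 -0.2407  0.0043]
tray 146 ((686.8862915039062, -239.16891479492188), (151.12916564941406, 120.25831604003906), 0.8163613677024841)
```

View pics/crops.png

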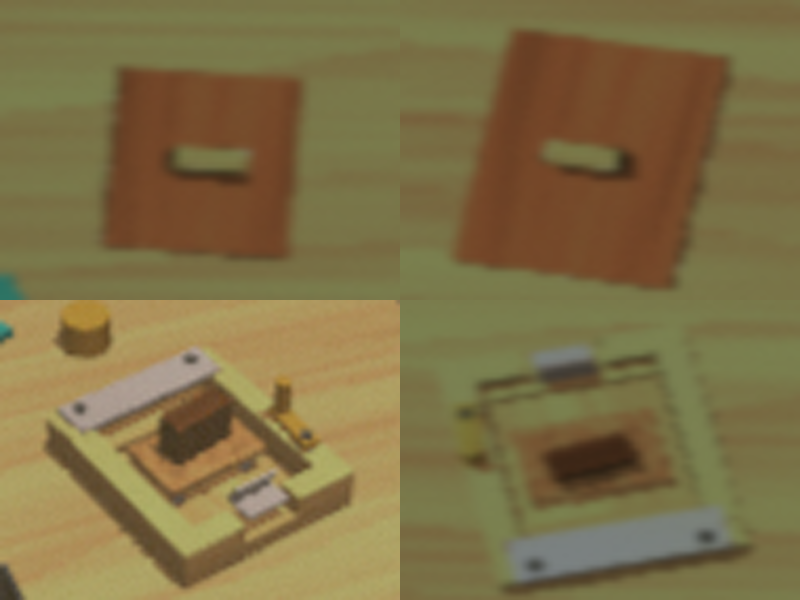

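```bash
cat >> h.py <<'E'
from scipy.spatial.transform import Slerp
def Rq(q): q=np.array(q);return R.from_quat(q[[1,2,3,0]])
def tool(yaw,tilt=0):
    # tool y along yaw (deg, world), z down; tilt (rad) about tool x
    a=np.deg2rad(yaw);y=np.array([np.cos(a),np.sin(a),0]);z=np.array([0,0,-1.]);x=np.cross(y,z)
    return R.from_matrix(np.c_[x,y,z])*R.from_rotvec([tilt,0,0])
def steps(p,r,n=1,p0=None,r0=None):
    s=get_state();p0=s["tcp_pos"] if p0 is None else p0;r0=Rq(s["tool_rot"]) if r0 is None else r0
    sl=Slerp([0,1],R.concatenate([r0,r]));P=[p0+(np.array(p)-p0)*k/n for k in range(n+1)]
    for k in range(n):
        a,b=sl(k/n),sl((k+1)/n)
        print((a.inv().apply(P[k+1]-P[k])*1000).round(1).tolist(),(a.inv()*b).as_rotvec().round(3).tolist())
E
python3 - <<'E'
from h import *
P=np.array([.5425,-.0195]);a=np.deg2rad(14);A=np.array([[np.cos(a),np.sin(a)],[-np.sin(a),np.cos(a)]])
for n in("scene","top"):
    w=cloud(np.load(n+"0.npz"));w=w[~np.isnan(w[...,0])]
    l=(w[:,:2]-P)@A.T;z=w[:,2]
    m=(abs(l)<[.04,.045]).all(1)&(z>.053)&(z<.075);o=w[m]
    print(n,"offcut",cv2.minAreaRect((o[:,:2]*1000).astype(np.float32)),np.median(o[:,2]))
    m=(l[:,1]>.05)&(l[:,1]<.1)&(abs(l[:,0])<.09)&(z>.05)&(z<.08)
    print("stub",len(w[m]),w[m].mean(0),l[m].mean(0),w[m][:,2].max())
    m=(abs(w[:,:2]-[.661,-.239])<[.065,.075]).all(1)&(z>.028)&(z<.04)
    q=w[m];print("tray",cv2.minAreaRect((q[:,:2]*1000).astype(np.float32)))
    m=(abs(l)<[.095,.08]).all(1)&(z>.026)&(z<.034)
    q=w[m];print("press",cv2.minAreaRect((q[:,:2]*1000).astype(np.float32)))
steps([.540,-.02,.15],tool(14),4)
E
```

```text
scene offcut ((539.5504760742188, -18.96872901916504), (24.339303970336914, 52.39691925048828), 21.08310317993164) 0.06148063748210837
stub 25 [0.54217911 0.0471056  0.06180466] [0.015802   0.06470476] 0.07067326869731358
tray ((661.02783203125, -239.34268188476562), (102.73756408691406, 119.96697998046875), 1.4274495840072632)
press ((541.15283203125, -19.682777404785156), (180.81776428222656, 147.76358032226562), 13.941309928894043)
top offcut ((540.1748046875, -18.894668579101562), (22.654420852661133, 48.7293815612793), 21.26651382446289) 0.06094964747090377
stub 11 [0.53991287 0.04786146 0.06254881] [0.01378593 0.06598642] 0.07206626840494745
tray ((660.9791259765625, -239.53807067871094), (99.30960845947266, 120.25831604003906), 0.8163613677024841)
press ((543.9862670898438, -19.10576629638672), (174.3656768798828, 145.7647247314453), 14.084311485290527)
[-130.1, -125.8, 20.3] [-0.0, 0.0, 0.254]
[-157.5, -89.1, 20.3] [-0.0, 0.0, 0.254]
[-174.8, -46.7, 20.2] [-0.0, 0.0, 0.254]
[-181.0, -1.3, 20.2] [-0.0, 0.0, 0.254]
```

```bash
python3 -c "
from h import *
steps([.540,-.019,.13],tool(21.2),4)"
```

```text
[-130.0, -125.6, 25.3] [-0.0, 0.0, 0.223]
[-154.5, -93.8, 25.3] [-0.0, 0.0, 0.223]
[-171.4, -57.4, 25.2] [-0.0, 0.0, 0.223]
[-179.8, -18.2, 25.2] [-0.0, 0.0, 0.223]
```

```bash
python3 -m crank '[[[-130,-126,25],[0,0,0.223],0.1],[[-130,-126,25],[0,0,0.223],0.1],[[-130,-126,25],[0,0,0.223],0.1],[[-130,-126,25],[0,0,0.223],0.1],[[-130,-126,25],[0,0,0.223],0.1]]' 40
python3 -m crank '[[[-154,-94,25],[0,0,0.223],0.1],[[-154,-94,25],[0,0,0.223],0.1],[[-154,-94,25],[0,0,0.223],0.1],[[-154,-94,25],[0,0,0.223],0.1],[[-154,-94,25],[0,0,0.223],0.1]]'
python3 -m crank '[[[-171,-57,25],[0,0,0.223],0.1],[[-171,-57,25],[0,0,0.223],0.1],[[-171,-57,25],[0,0,0.223],0.1],[[-171,-57,25],[0,0,0.223],0.1],[[-171,-57,25],[0,0,0.223],0.1]]'
python3 -m crank '[[[-180,-18,25],[0,0,0.223],0.1],[[-180,-18,25],[0,0,0.223],0.1],[[-180,-18,25],[0,0,0.223],0.1],[[-180,-18,25],[0,0,0.223],0.1],[[-180,-18,25],[0,0,0.223],0.1]]'
python3 -c "
from h import *
steps([.540,-.019,.034],tool(21.2))"
```

```text
t: 0.52
tcp_pos: [0.287, 0.4539, 0.2071]
tool_rot: [0.001, 0.266, 0.964, -0.001]
force: [-0.3, -1.7, -0.3]
width: 0.0466
finger_force: 0.0
t: 0.93
tcp_pos: [0.3704, 0.2929, 0.1803]
tool_rot: [0.0, 0.373, 0.928, -0.003]
force: [-0.2, -0.1, 0.6]
width: 0.047
finger_force: 0.0
t: 1.35
tcp_pos: [0.4557, 0.1344, 0.1555]
tool_rot: [0.001, 0.474, 0.881, -0.002]
force: [-0.3, 0.4, 0.2]
width: 0.0468
finger_force: 0.0
t: 1.77
tcp_pos: [0.5409, -0.0257, 0.1304]
tool_rot: [0.002, 0.569, 0.823, -0.001]
force: [-0.0, -0.6, 1.8]
width: 0.0471
finger_force: 0.0
[7.0, 1.5, 96.4] [-0.001, 0.004, -0.009]
```

```bash
python3 -m crank '[[[0,0,30],[0,0,0],0.1],[[0,0,30],[0,0,0],0.1],[[0,0,30],[0,0,0],0.1]]'
python3 -c "
from h import *
steps([.540,-.019,.033],tool(21.2))"
```

```text
t: 2.02
tcp_pos: [0.5371, -0.0182, 0.0998]
tool_rot: [-0.002, 0.566, 0.824, -0.001]
force: [-0.7, -0.1, 0.7]
width: 0.0469
finger_force: 0.0
[-1.9, 2.8, 66.8] [-0.005, -0.002, -0.002]
```

```bash
python3 -m crank '[[[-2,3,35],[0,0,0],0.1],[[-2,3,66],[0,0,0],0.1],[[-2,3,66],[0,0,0],0.1],[[-2,3,66],[0,0,0],-0.8],[[-2,3,66],[0,0,0],-0.8]]' 40
python3 -m crank '[[[0,0,0],[0,0,0],-0.8],[[0,0,0],[0,0,0],-0.8],[[0,0,-40],[0,0,0],-0.8],[[0,0,-80],[0,0,0],-0.8],[[0,0,-80],[0,0,0],-0.8]]'
python3 -c "
from h import *
print(get_state()['tcp_pos'])
steps([.661,-.239,.10],tool(1),2)"
```

```text
t: 2.43
tcp_pos: [0.5435, -0.0187, 0.037]
tool_rot: [0.001, 0.565, 0.825, 0.0]
force: [-0.7, -0.1, 0.3]
width: 0.0238
finger_force: 0.0
t: 2.85
tcp_pos: [0.5475, -0.0198, 0.1223]
tool_rot: [0.005, 0.566, 0.824, 0.003]
force: [1.3, -0.5, 0.2]
width: 0.021
finger_force: 42.0
[ 0.54750702 -0.019784    0.12232461]
[-122.6, 13.4, 11.9] [0.006, 0.001, 0.175]
[-118.4, 34.7, 11.6] [0.006, 0.001, 0.175]
```

```bash
python3 -m crank '[[[-122,13,12],[0,0,0.175],-0.8],[[-122,13,12],[0,0,0.175],-0.8],[[-122,13,12],[0,0,0.175],-0.8],[[-122,13,12],[0,0,0.175],-0.8]]'
python3 -m crank '[[[-118,35,12],[0,0,0.175],-0.8],[[-118,35,12],[0,0,0.175],-0.8],[[-118,35,12],[0,0,0.175],-0.8],[[-118,35,12],[0,0,0.175],-0.8],[[-118,35,12],[0,0,0.175],-0.8]]'
python3 -c "
from h import *
print(get_state()['tcp_pos'],get_state()['width'])
steps([.661,-.239,.018],tool(1))"
```

```text
t: 3.18
tcp_pos: [0.6021, -0.1393, 0.1052]
tool_rot: [0.006, 0.639, 0.769, -0.001]
force: [0.5, -1.7, 0.6]
width: 0.0213
finger_force: 41.9
t: 3.6
tcp_pos: [0.6556, -0.2412, 0.0919]
tool_rot: [0.001, 0.702, 0.712, -0.001]
force: [-0.9, 1.4, -1.2]
width: 0.0211
finger_force: 42.0
[ 0.65560472 -0.24119588  0.09193941] 0.021098586364941805
[2.3, 5.4, 73.9] [0.001, 0.002, -0.004]
```

```bash
python3 -m crank '[[[0,4,40],[0,0,0],-0.8],[[0,4,73],[0,0,0],-0.8],[[0,4,73],[0,0,0],-0.8],[[0,4,73],[0,0,0],-0.8],[[0,4,73],[0,0,0],0]]'
python3 -m crank '[[[0,0,0],[0,0,0],0],[[0,0,0],[0,0,0],0],[[0,0,-40],[0,0,0],0],[[0,0,-80],[0,0,0],0],[[0,0,-100],[0,0,0],0]]'
python3 -c "
from h import *
print(get_state()['tcp_pos'],get_state()['width'])
steps([.4625,-.2915,.09],tool(-3.5))"
```

```text
t: 4.02
tcp_pos: [0.6599, -0.2364, 0.0196]
tool_rot: [-0.0, 0.7, 0.714, 0.0]
force: [0.4, 0.0, 0.3]
width: 0.0321
finger_force: 0.0
t: 4.43
tcp_pos: [0.6619, -0.2386, 0.1239]
tool_rot: [0.003, 0.701, 0.713, 0.001]
force: [0.8, -0.1, 1.5]
width: 0.0427
finger_force: 0.0
[ 0.66194352 -0.23858943  0.12385428] 0.04269641412653094
[-49.2, -200.6, 32.7] [0.006, 0.002, 0.079]
```

```bash
python3 -m crank '[[[52,-201,33],[0,0,0.079],-0.1],[[52,-201,33],[0,0,0.079],-0.1],[[52,-201,33],[0,0,0.079],-0.1],[[52,-201,33],[0,0,0.079],-0.1],[[52,-201,33],[0,0,0.079],-0.1]]' 70
python3 - <<'E'
from h import *
for n in("scene","top"):
    im=get_image(n);np.savez(n+"1.npz",**im)
    w=cloud(im);w=w[~np.isnan(w[...,0])]
    m=(abs(w[:,:2]-[.661,-.239])<[.042,.052]).all(1)&(w[:,2]>.022)&(w[:,2]<.06);print(n,m.sum(),w[m].mean(0))
t=np.load("top1.npz")["color"];s=np.load("scene1.npz")["color"]
f=lambda c,x0,y0,x1,y1:cv2.resize(c[y0:y1,x0:x1,::-1],(400,300),interpolation=cv2.INTER_CUBIC)
cv2.imwrite("pics/c1.png",np.hstack([f(t,340,130,440,205),f(s,200,180,320,270)]))
print(get_state())
steps([.4625,-.2915,.011],tool(-3.5))
E
```

```text
t: 4.85
tcp_pos: [0.4583, -0.189, 0.0868]
tool_rot: [0.001, 0.728, 0.685, 0.0]
force: [1.5, 0.7, 0.6]
width: 0.0386
finger_force: 0.0
scene 205 [ 0.65761547 -0.23575929  0.03558576]
top 99 [ 0.65448437 -0.23516424  0.03656209]
{'t': 4.95, 'joints': array([ 0.17771086,  0.65620257,  0.23552525,  2.08666093, -0.33638453,
        0.44985413,  0.60875082]), 'joint_velocities': array([-0.01231184,  0.02903261,  0.00093366, -0.23247565, -0.00313506,
       -0.00854965, -0.02425214]), 'joint_efforts': array([ 1.69187514e-01, -4.85070133e+01,  3.52608405e+00, -7.70953596e+00,
       -3.95828357e-02, -4.06276574e-01,  2.06550714e-01]), 'tcp_pos': array([ 0.44806287, -0.18585658,  0.08507674]), 'tool_rot': array([-0.00714271,  0.729389  ,  0.68405612, -0.00280787]), 'force': array([0.80368428, 0.03342013, 0.07500452]), 'moment': array([-0.00935635, -0.03911209, -0.02996666]), 'finger_force': 0.0, 'width': 0.038648362040944}
[-104.9, 22.2, 73.2] [-0.014, -0.006, -0.003]
```

View pics/c1.png

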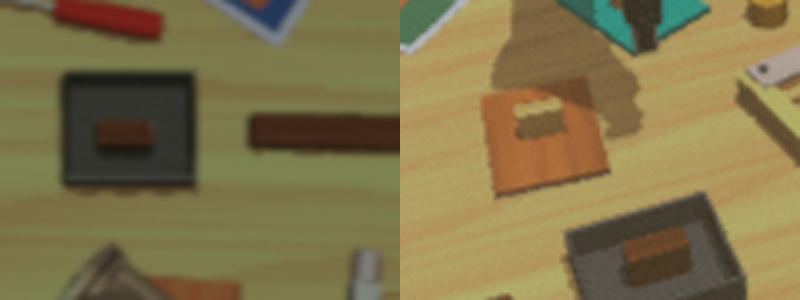

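The offcut lies in the tray (top crop, px 125,132). I mistyped a sign on the last sideways shift, so the arm is short of the panel. I'll correct that now.

```bash
python3 -m crank '[[[-105,16,0],[-0.01,0,0],-0.1],[[-105,16,0],[-0.01,0,0],-0.1],[[-105,16,0],[-0.01,0,0],-0.1],[[-105,16,0],[-0.01,0,0],-0.1],[[-105,16,0],[-0.01,0,0],-0.1]]' 70
python3 -c "
from h import *
print(get_state()['tcp_pos'])
steps([.463,-.2913,.0125],tool(-3.5))"
```

```text
t: 5.37
tcp_pos: [0.4693, -0.2972, 0.0865]
tool_rot: [0.005, 0.729, 0.684, 0.003]
force: [-0.1, 0.9, -0.5]
width: 0.0386
finger_force: 0.0
[ 0.46932991 -0.29724356  0.08650026]
[5.6, -7.5, 73.9] [0.011, 0.001, -0.003]
```

```bash
python3 -m crank '[[[2,-3,25],[0,0,0],-0.1],[[2,-3,25],[0,0,0],-0.1],[[2,-3,25],[0,0,0],-0.1],[[2,-3,25],[0,0,0],-0.1]]' 70
python3 -c "
from h import *
print(get_state()['tcp_pos'])
steps([.463,-.2913,.0125],tool(-3.5))"
```

```text
t: 5.7
tcp_pos: [0.467, -0.2921, 0.0612]
tool_rot: [0.003, 0.728, 0.686, 0.004]
force: [-0.4, 0.3, 0.3]
width: 0.0386
finger_force: 0.0
[ 0.46702975 -0.29214807  0.06115286]
[0.6, -4.6, 48.6] [0.01, -0.001, 0.001]
```

```bash
python3 -m crank '[[[1,-4,30],[0.008,0,0],-0.1],[[1,-4,49],[0.008,0,0],-0.1],[[1,-4,49],[0.008,0,0],-0.1],[[1,-4,49],[0.008,0,0],-0.9],[[1,-4,49],[0.008,0,0],-0.9]]' 70
python3 -m crank '[[[0,0,0],[0,0,0],-0.9],[[0,0,0],[0,0,0],-0.9],[[0,0,0],[0,0,0],-0.9]]'
python3 -c "
from h import *
s=get_state();print(s['tcp_pos'],Rq(s['tool_rot']).as_matrix().round(3))"
```

```text
t: 6.12
tcp_pos: [0.4641, -0.2923, 0.0128]
tool_rot: [0.002, 0.728, 0.685, 0.001]
force: [2.9, 1.6, 19.2]
width: 0.0152
finger_force: 31.9
t: 6.37
tcp_pos: [0.4643, -0.2924, 0.013]
tool_rot: [0.002, 0.728, 0.685, 0.001]
force: [0.8, 0.9, 6.9]
width: 0.0145
finger_force: 69.9
[ 0.46427713 -0.2924452   0.01296851] [[ 0.061  0.998  0.004]
 [ 0.998 -0.061 -0.001]
 [-0.001  0.004 -1.   ]]
```

```bash
cat >> h.py <<'E'
PO=np.array([.5435,-.0192,0]);PY=14.05
def pr(x,y,z):
    return PO+R.from_euler('z',PY,degrees=True).apply(np.array([x,y,z])/1000)
def topr(p): return R.from_euler('z',-PY,degrees=True).apply(np.array(p)-PO)*1000
E
python3 -m crank '[[[0,0,-40],[0,0,0],-0.9],[[0,0,-80],[0,0,0],-0.9],[[0,0,-100],[0,0,0],-0.9],[[0,0,-100],[0,0,0],-0.9]]'
python3 -c "
from h import *
s=get_state();print(s['tcp_pos'],s['width'],s['force'])
steps(pr(17,-1,105),tool(PY,-.3),3)"
```

```text
t: 6.7
tcp_pos: [0.4656, -0.2939, 0.1163]
tool_rot: [0.005, 0.728, 0.685, 0.002]
force: [0.7, -0.5, -0.7]
width: 0.0147
finger_force: 69.0
[ 0.46563407 -0.29390727  0.11625175] 0.014730905683332221 [ 0.71955049 -0.47125558 -0.70155781]
[94.4, 25.8, 3.6] [-0.096, 0.017, -0.101]
[91.2, 34.6, 8.1] [-0.096, 0.017, -0.101]
[87.1, 42.6, 13.4] [-0.096, 0.017, -0.101]
```

```bash
python3 -m crank '[[[94,26,4],[-0.096,0.017,-0.101],-0.9],[[94,26,4],[-0.096,0.017,-0.101],-0.9],[[94,26,4],[-0.096,0.017,-0.101],-0.9],[[94,26,4],[-0.096,0.017,-0.101],-0.9]]'
python3 -m crank '[[[91,35,8],[-0.096,0.017,-0.101],-0.9],[[91,35,8],[-0.096,0.017,-0.101],-0.9],[[91,35,8],[-0.096,0.017,-0.101],-0.9],[[91,35,8],[-0.096,0.017,-0.101],-0.9]]'
python3 -m crank '[[[87,43,13],[-0.096,0.017,-0.101],-0.9],[[87,43,13],[-0.096,0.017,-0.101],-0.9],[[87,43,13],[-0.096,0.017,-0.101],-0.9],[[87,43,13],[-0.096,0.017,-0.101],-0.9]]'
python3 -m crank '[[[0,0,0],[0,0,0],-0.9],[[0,0,0],[0,0,0],-0.9]]'
python3 -c "
from h import *
s=get_state();print(s['tcp_pos'],s['width'],s['force'],topr(s['tcp_pos']))
steps(pr(17,-1,105),tool(PY,-.3))
for n in('scene','top'):
    im=get_image(n);np.savez(n+'2.npz',**im)
t=np.load('top2.npz')['color'];s=np.load('scene2.npz')['color']
f=lambda c,x0,y0,x1,y1:cv2.resize(c[y0:y1,x0:x1,::-1],(400,400),interpolation=cv2.INTER_CUBIC)
cv2.imwrite('pics/c2.png',np.hstack([f(t,270,150,350,230),f(s,280,150,400,270)]))
"
```

```text
t: 7.03
tcp_pos: [0.4951, -0.194, 0.1069]
tool_rot: [0.028, 0.69, 0.722, 0.041]
force: [-0.6, 0.4, -1.2]
width: 0.0149
finger_force: 69.1
t: 7.37
tcp_pos: [0.5268, -0.1031, 0.1035]
tool_rot: [0.057, 0.65, 0.753, 0.079]
force: [-0.3, -0.3, -1.5]
width: 0.0151
finger_force: 69.3
t: 7.7
tcp_pos: [0.5596, -0.0224, 0.1043]
tool_rot: [0.087, 0.61, 0.779, 0.112]
force: [7.1, 3.6, 0.2]
width: 0.0146
finger_force: 69.4
t: 7.87
tcp_pos: [0.5606, -0.0121, 0.1039]
tool_rot: [0.084, 0.607, 0.782, 0.115]
force: [0.3, -0.5, -1.3]
width: 0.0148
finger_force: 69.4
[ 0.56058252 -0.01212141  0.10389313] 0.01483649006371579 [ 0.32503532 -0.5263516  -1.34596714] [ 18.28994347   2.71973348 103.89312923]
[-3.7, -0.9, -1.5] [-0.014, -0.01, 0.004]
```

View pics/c2.png

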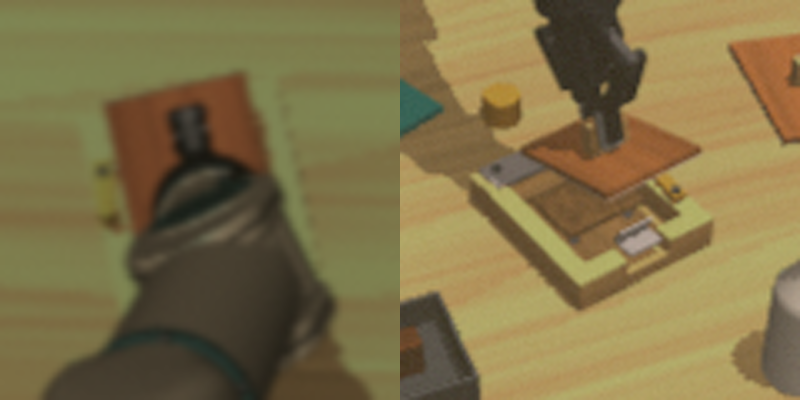

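```bash
cat > pm.py <<'E'
from h import *
import sys
def panel(n,zmin,lo=-100,hi=100):
    im=dict(np.load(n));w=cloud(im);c=im["color"].astype(int)
    hsv=cv2.cvtColor(im["color"],cv2.COLOR_RGB2HSV).astype(int)
    l=(w-PO)@R.from_euler('z',PY,degrees=True).as_matrix()*1000
    m=(hsv[...,0]<17)&(hsv[...,1]>100)&(l[...,2]>zmin)&(abs(l[...,1])<75)&(l[...,0]>lo)&(l[...,0]<hi)&(l[...,2]<150)
    q=l[m];A=np.c_[q[:,0],q[:,1],np.ones(len(q))];k=np.linalg.lstsq(A,q[:,2],rcond=None)[0]
    print(n,len(q),"slope",k.round(3),"x",np.percentile(q[:,0],[0,1,99,100]).round(1))
    if len(q)<30:return
    out=[]
    for x0 in range(int(q[:,0].min()),int(q[:,0].max()),8):
        s=q[(q[:,0]>=x0)&(q[:,0]<x0+8),1]
        if len(s)>8: out.append((x0+4,round(s.min(),1),round(s.max(),1)))
    print(out);r=cv2.minAreaRect(q[:,:2].astype(np.float32));print(r)
if __name__=="__main__":
    for a in sys.argv[2:]: panel(a,float(sys.argv[1]))
E
python3 pm.py 62 top2.npz scene2.npz
```

```text
top2.npz 439 slope [2.7500e-01 1.3000e-02 9.4824e+01] x [-7.5 -2.8 80.1 80.5]
[(-3, np.float64(37.1), np.float64(48.6)), (5, np.float64(35.5), np.float64(50.6)), (13, np.float64(-44.4), np.float64(50.8)), (21, np.float64(-46.4), np.float64(49.9)), (29, np.float64(-47.6), np.float64(51.1)), (37, np.float64(-46.2), np.float64(49.6)), (45, np.float64(-47.2), np.float64(50.6)), (53, np.float64(-46.2), np.float64(49.9)), (61, np.float64(-44.0), np.float64(50.8)), (69, np.float64(-43.0), np.float64(49.4)), (77, np.float64(-44.3), np.float64(50.4))]
((37.15548324584961, 1.9723854064941406), (87.21290588378906, 98.69100189208984), 1.270310878753662)
scene2.npz 682 slope [2.5600e-01 2.6000e-02 9.6987e+01] x [-42.6 -40.2  81.6  83.7]
[(-38, np.float64(-45.5), np.float64(11.4)), (-30, np.float64(-45.6), np.float64(7.9)), (-22, np.float64(-45.8), np.float64(6.4)), (-14, np.float64(-46.0), np.float64(53.1)), (-6, np.float64(-46.0), np.float64(53.2)), (2, np.float64(-45.5), np.float64(52.6)), (10, np.float64(-45.0), np.float64(53.8)), (18, np.float64(-45.0), np.float64(53.8)), (26, np.float64(-45.7), np.float64(53.3)), (34, np.float64(-45.9), np.float64(54.5)), (42, np.float64(-45.1), np.float64(51.5)), (50, np.float64(-45.9), np.float64(52.2)), (58, np.float64(-45.4), np.float64(54.2)), (66, np.float64(-46.1), np.float64(52.7)), (74, np.float64(-45.9), np.float64(53.5)), (82, np.float64(-45.0), np.float64(55.0))]
((20.070369720458984, 3.595722198486328), (125.39509582519531, 101.25572967529297), 1.077216625213623)
```

```bash
python3 -c "
from h import *
s=get_state();print(topr(s['tcp_pos']))
steps(pr(17,0,57),tool(PY,-.3))"
```

```text
[ 16.92276812  -2.05760631 104.21977452]
[1.7, -13.3, 45.3] [-0.014, -0.006, -0.003]
```

```bash
for i in 1 2 3 4 5; do python3 -m crank '[[[0,0,0],[0,0,0],-0.9]]' >/dev/null; python3 -c "
from h import *
s=get_state();print(topr(s['tcp_pos']).round(1),abs(s['joint_velocities']).max().round(3))";done
python3 -c "
from h import *
for n in('scene','top'):
    im=get_image(n);np.savez(n+'3.npz',**im)
    s=get_state();print(topr(s['tcp_pos']).round(1))
steps(pr(17,0,57),tool(PY,-.3))"
python3 pm.py 62 top3.npz scene3.npz
```

```text
[ 16.6  -3.2 104.4] 0.014
[ 16.6  -3.1 104.5] 0.006
[ 16.8  -2.6 104.5] 0.008
[ 17.   -2.1 104.6] 0.009
[ 17.1  -1.6 104.6] 0.008
[ 17.2  -1.4 104.6]
[ 17.3  -1.1 104.5]
[0.7, -13.7, 45.5] [-0.013, -0.008, -0.003]
top3.npz 435 slope [2.910e-01 1.500e-02 9.491e+01] x [-9.5 -4.4 79.6 81.4]
[(3, np.float64(35.5), np.float64(49.8)), (11, np.float64(-47.1), np.float64(49.1)), (19, np.float64(-49.4), np.float64(50.2)), (27, np.float64(-47.6), np.float64(48.5)), (35, np.float64(-49.0), np.float64(49.6)), (43, np.float64(-49.9), np.float64(48.9)), (51, np.float64(-48.5), np.float64(49.8)), (59, np.float64(-44.3), np.float64(48.4)), (67, np.float64(-45.0), np.float64(48.6)), (75, np.float64(-44.3), np.float64(47.8))]
((36.030609130859375, 0.22765350341796875), (89.56254577636719, 100.43523406982422), 0.896902322769165)
scene3.npz 676 slope [2.640e-01 2.200e-02 9.752e+01] x [-43.  -41.   80.5  82.1]
[(-39, np.float64(-48.8), np.float64(10.8)), (-31, np.float64(-50.1), np.float64(5.0)), (-23, np.float64(-50.2), np.float64(-0.3)), (-15, np.float64(-49.8), np.float64(47.8)), (-7, np.float64(-50.3), np.float64(50.1)), (1, np.float64(-49.6), np.float64(51.3)), (9, np.float64(-49.9), np.float64(50.8)), (17, np.float64(-50.6), np.float64(47.5)), (25, np.float64(-50.2), np.float64(48.4)), (33, np.float64(-49.5), np.float64(47.5)), (41, np.float64(-50.1), np.float64(48.5)), (49, np.float64(-50.6), np.float64(49.3)), (57, np.float64(-50.3), np.float64(49.4)), (65, np.float64(-50.0), np.float64(50.5)), (73, np.float64(-50.5), np.float64(49.7)), (81, np.float64(-49.3), np.float64(46.5))]
((19.55548095703125, 0.2808341979980469), (101.70890808105469, 124.92532348632812), 89.5558090209961)
```

```bash
python3 -m crank '[[[0,-3,10],[-0.01,-0.008,0],-0.9],[[0,-6,20],[-0.01,-0.008,0],-0.9],[[0,-9,30],[-0.01,-0.008,0],-0.9],[[0,-12,40],[-0.01,-0.008,0],-0.9],[[0,-14,46],[-0.01,-0.008,0],-0.9]]'
for i in 1 2 3; do python3 -m crank '[[[0,0,0],[0,0,0],-0.9],[[0,0,0],[0,0,0],-0.9]]' >/dev/null; python3 -c "
from h import *
s=get_state();print(topr(s['tcp_pos']).round(1),s['force'].round(1))
steps(pr(17,-1,57),tool(PY,-.3))";done
python3 -c "
from h import *
for n in('scene','top'):
    im=get_image(n);np.savez(n+'4.npz',**im)
steps(pr(-7.2,-1,48),tool(PY,-.3))"
python3 pm.py 36 top4.npz scene4.npz
```

```text
t: 8.9
tcp_pos: [0.574, -0.0181, 0.0729]
tool_rot: [0.074, 0.61, 0.782, 0.106]
force: [-0.6, -0.1, -1.0]
width: 0.015
finger_force: 69.5
[29.3 -6.4 73.6] [ 0.5 -0.1 -1.7]
[5.2, -16.2, 12.9] [-0.041, -0.013, -0.002]
[29.5 -6.3 74.5] [-0.1 -0.1 -0.9]
[5.1, -16.6, 13.7] [-0.04, -0.012, -0.002]
[29.7 -6.3 74.6] [ 0.5 -0.2 -1.5]
[5.1, -16.8, 13.8] [-0.039, -0.012, -0.002]
[5.0, -42.4, 16.2] [-0.039, -0.012, -0.002]
top4.npz 370 slope [ 2.2400e-01 -1.0000e-03  6.4619e+01] x [15.1 18.5 92.1 93. ]
[(19, np.float64(29.2), np.float64(45.3)), (27, np.float64(23.4), np.float64(42.8)), (35, np.float64(-49.7), np.float64(44.6)), (43, np.float64(-51.2), np.float64(45.0)), (51, np.float64(-53.2), np.float64(44.3)), (59, np.float64(-51.3), np.float64(42.8)), (67, np.float64(-53.3), np.float64(45.7)), (75, np.float64(-53.9), np.float64(42.2)), (83, np.float64(-49.8), np.float64(44.0)), (91, np.float64(-50.6), np.float64(42.5))]
((54.366981506347656, -4.151374816894531), (76.90747833251953, 100.19609069824219), 1.0274769067764282)
scene4.npz 731 slope [2.3500e-01 2.7000e-02 6.5062e+01] x [-32.4 -30.   92.7  93.8]
[(-28, np.float64(-55.6), np.float64(3.2)), (-20, np.float64(-54.4), np.float64(0.8)), (-12, np.float64(-54.9), np.float64(-5.2)), (-4, np.float64(-54.5), np.float64(43.4)), (4, np.float64(-56.0), np.float64(43.2)), (12, np.float64(-54.9), np.float64(60.5)), (20, np.float64(-54.5), np.float64(65.1)), (28, np.float64(-54.5), np.float64(44.8)), (36, np.float64(-56.3), np.float64(42.5)), (44, np.float64(-53.7), np.float64(44.9)), (52, np.float64(-56.6), np.float64(42.2)), (60, np.float64(-54.7), np.float64(43.9)), (68, np.float64(-54.2), np.float64(43.4)), (76, np.float64(-55.6), np.float64(43.5)), (84, np.float64(-54.4), np.float64(44.8)), (92, np.float64(-55.0), np.float64(44.0))]
((31.181488037109375, 4.264686584472656), (121.25820922851562, 125.93771362304688), 89.31227111816406)
```

```bash
python3 -c "
from h import *
print(get_state()['joints'].round(3))"
```

```text
[-0.097  0.694  0.194  2.099 -1.099  0.233  1.345]
```

The wrist is at its limits (j5 at -1.1, j6 at 0.23), so this tilt can't be reached at low height. I'll put the panel back and grip the block across y instead. With the tool leaning outward at the grasp, the panel will hang tilted while the tool stays upright.

```bash
python3 -m crank '[[[0,10,-25],[0.08,0,0],-0.9],[[0,20,-55],[0.16,0,0],-0.9],[[0,20,-55],[0.25,0,0],-0.9],[[0,20,-55],[0.25,0,0],-0.9],[[0,20,-55],[0.25,0,0],-0.9]]'
python3 -m crank '[[[0,0,0],[0,0,0],-0.9],[[0,0,0],[0,0,0],-0.9]]'
python3 -c "
from h import *
s=get_state();print(s['joints'].round(2),topr(s['tcp_pos']))
steps([.464,-.2925,.08],tool(-3.5),2)"
```

```text
t: 9.92
tcp_pos: [0.5821, -0.0162, 0.1338]
tool_rot: [0.0, 0.613, 0.79, 0.008]
force: [0.2, 0.7, -1.8]
width: 0.0148
finger_force: 69.5
t: 10.08
tcp_pos: [0.5774, -0.0174, 0.1316]
tool_rot: [-0.003, 0.615, 0.789, 0.008]
force: [1.0, -0.4, -2.1]
width: 0.0145
finger_force: 69.5
[-0.43  0.76  0.69  1.84 -0.69  0.8   0.88] [ 33.32680001  -6.48577291 131.62589014]
[-119.9, -88.7, 23.3] [0.003, -0.008, 0.154]
[-131.9, -69.3, 24.6] [0.003, -0.008, 0.154]
```

```bash
python3 -m crank '[[[-120,-89,23],[0,-0.008,0.154],-0.9],[[-120,-89,23],[0,-0.008,0.154],-0.9],[[-120,-89,23],[0,-0.008,0.154],-0.9],[[-120,-89,23],[0,-0.008,0.154],-0.9],[[-120,-89,23],[0,-0.008,0.154],-0.9]]'
python3 -m crank '[[[-132,-69,24],[0,-0.008,0.154],-0.9],[[-132,-69,24],[0,-0.008,0.154],-0.9],[[-132,-69,24],[0,-0.008,0.154],-0.9],[[-132,-69,24],[0,-0.008,0.154],-0.9],[[-132,-69,24],[0,-0.008,0.154],-0.9]]'
python3 -m crank '[[[0,0,0],[0,0,0],-0.9],[[0,0,0],[0,0,0],-0.9]]'
python3 -c "
from h import *
s=get_state();print(s['joints'].round(2))
steps([.464,-.2925,.014],tool(-3.5))"
```

```text
t: 10.5
tcp_pos: [0.5168, -0.163, 0.1068]
tool_rot: [0.001, 0.678, 0.735, 0.003]
force: [0.9, 0.4, -0.3]
width: 0.0147
finger_force: 69.5
t: 10.92
tcp_pos: [0.4605, -0.3002, 0.0815]
tool_rot: [0.004, 0.732, 0.681, 0.0]
force: [-0.3, -0.5, -0.3]
width: 0.0148
finger_force: 69.5
t: 11.08
tcp_pos: [0.4652, -0.2919, 0.0813]
tool_rot: [0.002, 0.729, 0.685, 0.003]
force: [-0.0, -0.3, -1.7]
width: 0.0146
finger_force: 69.5
[ 0.11  0.8   0.65  1.94 -0.79  0.66  1.21]
[-0.8, -1.7, 67.3] [0.008, -0.002, -0.001]
```

```bash
python3 -m crank '[[[0,-1,25],[0.006,0,0],-0.9],[[0,-1,45],[0.006,0,0],-0.9],[[0,-1,60],[0.006,0,0],-0.9],[[0,-1,67],[0.006,0,0],-0.9],[[0,-1,67],[0.006,0,0],-0.9]]'
python3 -m crank '[[[0,0,0],[0,0,0],-0.9],[[0,0,0],[0,0,0],-0.1],[[0,0,0],[0,0,0],-0.1],[[0,0,0],[0,0,0],-0.1]]'
python3 -c "
from h import *
s=get_state();print(s['tcp_pos'],Rq(s['tool_rot']).as_matrix().round(3)[0])"
python3 -m crank '[[[0,0,-20],[0,0,0],0.2],[[0,0,-50],[0,0,0],0.2],[[0,0,-80],[0,0,0],0.5],[[0,0,-80],[0,0,0],0.5]]'
python3 -c "
from h import *
steps([.464,-.2915,.10],tool(-93.5),3)"
```

```text
t: 11.5
tcp_pos: [0.4653, -0.2909, 0.0138]
tool_rot: [-0.0, 0.728, 0.686, 0.001]
force: [0.3, -1.1, -0.2]
width: 0.0148
finger_force: 70.5
t: 11.83
tcp_pos: [0.466, -0.2932, 0.0155]
tool_rot: [0.002, 0.728, 0.685, 0.001]
force: [0.6, -1.0, 0.0]
width: 0.0384
finger_force: 0.0
[ 0.46603771 -0.2932227   0.01553639] [0.061 0.998 0.004]
t: 12.17
tcp_pos: [0.4675, -0.2956, 0.0998]
tool_rot: [0.005, 0.729, 0.685, 0.001]
force: [0.7, 0.1, -0.1]
width: 0.0641
finger_force: 0.0
[1.3, -1.3, -0.1] [0.004, -0.001, 0.523]
[0.5, -1.7, -0.1] [0.004, -0.001, 0.523]
[-0.4, -1.8, -0.1] [0.004, -0.001, 0.523]
```

```bash
python3 -m crank '[[[1,-1,0],[0,0,0.524],0.8],[[1,-1,0],[0,0,0.524],0.8],[[1,-1,0],[0,0,0.524],0.8],[[1,-1,0],[0,0,0.524],0.8],[[1,-1,0],[0,0,0.524],0.8]]' 90
python3 -m crank '[[[1,-1,0],[0,0,0.524],0.8],[[1,-1,0],[0,0,0.524],0.8],[[1,-1,0],[0,0,0.524],0.8],[[1,-1,0],[0,0,0.524],0.8],[[1,-1,0],[0,0,0.524],0.8]]'
python3 -m crank '[[[0,-1,0],[0,0,0.524],0.8],[[0,-1,0],[0,0,0.524],0.8],[[0,-1,0],[0,0,0.524],0.8],[[0,-1,0],[0,0,0.524],0.8],[[0,-1,0],[0,0,0.524],0.8]]'
python3 -c "
from h import *
print(get_state()['joints'].round(2))
r=tool(-93.5)*R.from_rotvec([0,-.32,0])
steps([.472,-.2918,.06],r)
steps([.4585,-.2918,.009],r,1,np.array([.472,-.2918,.06]),r)
"
```

```text
t: 12.58
tcp_pos: [0.4644, -0.2918, 0.0948]
tool_rot: [0.001, 0.882, 0.472, 0.001]
force: [0.9, -0.1, -0.5]
width: 0.0767
finger_force: 0.0
t: 13.0
tcp_pos: [0.464, -0.2904, 0.0946]
tool_rot: [0.001, 0.974, 0.228, 0.001]
force: [-0.5, 0.5, 0.3]
width: 0.0766
finger_force: 0.0
t: 13.42
tcp_pos: [0.4635, -0.2896, 0.0946]
tool_rot: [0.0, 1.0, -0.031, 0.001]
force: [-0.2, 0.1, 0.3]
width: 0.0769
finger_force: 0.0
[-0.07  0.94  1.02  1.95 -1.05  0.91 -0.13]
[8.6, 1.7, 34.6] [0.001, -0.322, -0.001]
[3.3, 0.8, 52.6] [0.0, 0.0, 0.0]
```

```bash
python3 -m crank '[[[9,2,34],[0,-0.32,0],0.5],[[9,2,34],[0,-0.32,0],0.5],[[9,2,34],[0,-0.32,0],0.5],[[9,2,34],[0,-0.32,0],0.5],[[9,2,34],[0,-0.32,0],0.5]]'
python3 -m crank '[[[0,0,0],[0,0,0],0.5],[[0,0,0],[0,0,0],0.5]]'
python3 -c "
from h import *
print(get_state()['joints'].round(2))
r=tool(-93.5)*R.from_rotvec([0,-.32,0])
steps([.4585,-.2918,.009],r)
for n in('scene','top'):
    im=get_image(n);np.savez(n+'5.npz',**im)
f=lambda c,x0,y0,x1,y1:cv2.resize(c[y0:y1,x0:x1,::-1],(400,400),interpolation=cv2.INTER_CUBIC)
t=np.load('top5.npz')['color'];s=np.load('scene5.npz')['color']
cv2.imwrite('pics/c5.png',np.hstack([f(t,345,180,425,260),f(s,200,150,300,250)]))
"
```

```text
t: 13.83
tcp_pos: [0.4726, -0.2924, 0.06]
tool_rot: [-0.005, 0.987, -0.028, -0.158]
force: [-0.6, -0.3, 0.0]
width: 0.0643
finger_force: 0.0
t: 14.0
tcp_pos: [0.4713, -0.2926, 0.0617]
tool_rot: [-0.005, 0.987, -0.032, -0.157]
force: [-0.7, -1.0, 0.1]
width: 0.0642
finger_force: 0.0
[-0.09  1.15  1.07  1.66 -0.82  1.19 -0.43]
[4.1, -0.0, 54.1] [-0.001, -0.004, -0.003]
```

View pics/c5.png

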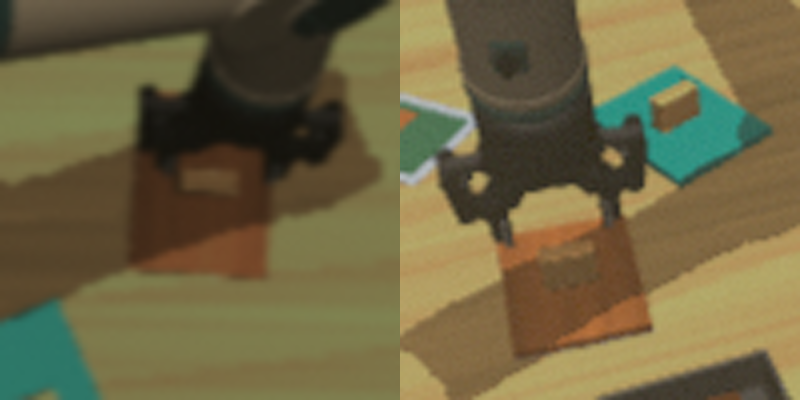

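```bash
python3 -m crank '[[[4,0,15],[0,0,0],0.4],[[4,0,30],[0,0,0],0.4],[[4,0,45],[0,0,0],0.4],[[4,0,54],[0,0,0],0.4],[[4,0,54],[0,0,0],0.4]]' 90
python3 -m crank '[[[0,0,0],[0,0,0],0.4],[[0,0,0],[0,0,0],-0.4],[[0,0,0],[0,0,0],-0.4],[[0,0,0],[0,0,0],-0.4],[[0,0,0],[0,0,0],-0.4]]'
python3 -c "
from h import *
s=get_state();print(s['joints'].round(2),s['tcp_pos'],s['width'],s['force'])
r=tool(-93.5)*R.from_rotvec([0,-.32,0])
steps([.4585,-.2918,.009],r)
"
```

```text
t: 14.52
tcp_pos: [0.4584, -0.2908, 0.0067]
tool_rot: [-0.005, 0.987, -0.031, -0.159]
force: [-0.3, 0.4, -0.4]
width: 0.0601
finger_force: 0.0
t: 14.93
tcp_pos: [0.4602, -0.2916, 0.0093]
tool_rot: [-0.004, 0.987, -0.031, -0.157]
force: [0.3, 0.8, 5.6]
width: 0.0386
finger_force: 93.5
[-0.08  1.21  1.02  1.7  -0.88  1.1  -0.39] [ 0.46016716 -0.29157798  0.00926901] 0.03864450243332355 [0.30635763 0.78280912 5.6374905 ]
[-1.5, 0.3, 0.8] [0.0, -0.004, -0.001]
```

```bash
cat >> h.py <<'E'
def tp(x,y,z,th,yaw=0,tin=-.316,pin=(-5.3,0,9.3)):
    "tool pose for panel underside origin (press frame mm), pitch th"
    Rp=R.from_euler('z',PY+yaw,degrees=True)*R.from_rotvec([0,-th,0])
    return pr(x,y,z)+Rp.apply(np.array(pin)/1000),Rp*tool(-90)*R.from_rotvec([0,tin,0])
E
python3 -c "
from h import *
p,r=tp(20.5,0,102,.3)
s=get_state();p0=s['tcp_pos'];r0=Rq(s['tool_rot'])
steps(p0+[0,0,.1],r0)
steps(p,r,3,p0+[0,0,.1],r0)"
```

```text
[-31.1, 0.1, -95.0] [0.0, 0.0, 0.0]
[24.8, -93.6, -8.2] [-0.017, 0.099, -0.101]
[34.9, -90.5, -6.8] [-0.017, 0.099, -0.101]
[44.4, -86.3, -4.3] [-0.017, 0.099, -0.101]
```

```bash
python3 -m crank '[[[-8,0,-24],[0,0,0],-0.4],[[-16,0,-48],[0,0,0],-0.4],[[-24,0,-72],[0,0,0],-0.4],[[-31,0,-95],[0,0,0],-0.4],[[-31,0,-95],[0,0,0],-0.4]]'
python3 -m crank '[[[25,-94,-8],[-0.017,0.099,-0.101],-0.4],[[25,-94,-8],[-0.017,0.099,-0.101],-0.4],[[25,-94,-8],[-0.017,0.099,-0.101],-0.4],[[25,-94,-8],[-0.017,0.099,-0.101],-0.4]]'
python3 -m crank '[[[35,-90,-7],[-0.017,0.099,-0.101],-0.4],[[35,-90,-7],[-0.017,0.099,-0.101],-0.4],[[35,-90,-7],[-0.017,0.099,-0.101],-0.4],[[35,-90,-7],[-0.017,0.099,-0.101],-0.4]]'
python3 -m crank '[[[22,-43,-4],[-0.017,0.099,-0.101],-0.4],[[44,-86,-4],[-0.017,0.099,-0.101],-0.4],[[44,-86,-4],[-0.017,0.099,-0.101],-0.4],[[44,-86,-4],[-0.017,0.099,-0.101],-0.4],[[44,-86,-4],[-0.017,0.099,-0.101],-0.4]]'
python3 -m crank '[[[0,0,0],[0,0,0],-0.4],[[0,0,0],[0,0,0],-0.4],[[0,0,0],[0,0,0],-0.4],[[0,0,0],[0,0,0],-0.4]]'
python3 -c "
from h import *
s=get_state();print(s['joints'].round(2),topr(s['tcp_pos']))
steps(*tp(20.5,0,102,.3))
for n in('scene','top'):
    im=get_image(n);np.savez(n+'6.npz',**im)
s=get_state();print(s['joints'].round(2),topr(s['tcp_pos']))
steps(*tp(20.5,0,102,.3))
"
python3 pm.py 62 top6.npz scene6.npz
```

```text
t: 15.35
tcp_pos: [0.4611, -0.2936, 0.1125]
tool_rot: [-0.002, 0.987, -0.031, -0.155]
force: [0.0, -1.3, -2.5]
width: 0.0385
finger_force: 93.3
t: 15.68
tcp_pos: [0.4936, -0.1935, 0.1065]
tool_rot: [-0.005, 0.994, 0.024, -0.109]
force: [0.8, 0.1, -2.0]
width: 0.0386
finger_force: 93.6
t: 16.02
tcp_pos: [0.5252, -0.1031, 0.1069]
tool_rot: [-0.002, 0.995, 0.074, -0.059]
force: [-0.5, -0.3, -2.1]
width: 0.0385
finger_force: 93.9
t: 16.43
tcp_pos: [0.5554, -0.0171, 0.1073]
tool_rot: [0.002, 0.992, 0.122, -0.01]
force: [1.0, -0.3, -1.4]
width: 0.0386
finger_force: 94.0
t: 16.77
tcp_pos: [0.5553, -0.0178, 0.1077]
tool_rot: [0.002, 0.993, 0.12, -0.009]
force: [0.4, 0.5, -2.3]
width: 0.0384
finger_force: 94.0
[-0.6   0.93  1.03  1.89 -0.99  0.96 -0.42] [ 11.72828278  -1.5366739  107.70100294]
[0.9, -1.5, -1.6] [0.001, 0.003, -0.004]
[-0.6   0.93  1.03  1.89 -0.99  0.96 -0.42] [ 11.9722796   -0.96896091 107.67559871]
[0.7, -1.0, -1.7] [0.001, 0.003, -0.003]
top6.npz 361 slope [  0.312  -0.    103.129] x [-45.5 -44.2   4.8   9.1]
[(-41, np.float64(-49.8), np.float64(46.2)), (-33, np.float64(-5
[... 490 characters left out ...]
oat64(-52.0), np.float64(-17.5)), (-18, np.float64(-53.4), np.float64(-24.7)), (-10, np.float64(-52.7), np.float64(-24.3)), (-2, np.float64(-52.4), np.float64(48.2)), (6, np.float64(-52.1), np.float64(43.5)), (14, np.float64(-52.9), np.float64(48.5)), (22, np.float64(-53.3), np.float64(48.6)), (30, np.float64(-53.1), np.float64(45.9)), (38, np.float64(-51.9), np.float64(47.2)), (46, np.float64(-52.4), np.float64(45.3)), (54, np.float64(-51.4), np.float64(46.0)), (62, np.float64(-53.2), np.float64(48.2)), (70, np.float64(-52.3), np.float64(47.2)), (78, np.float64(-52.7), np.float64(47.7))]
((17.12340545654297, -2.351978302001953), (127.00836944580078, 101.98770141601562), 0.13509687781333923)
```

```bash
python3 -m crank '[[[1,-2,15],[0,0,0],-0.4],[[1,-2,30],[0,0,0],-0.4],[[1,-2,45],[0,0,0],-0.4],[[1,-2,54],[0,0,0],-0.4],[[1,-2,56],[0,0,0],-0.4]]'
python3 -m crank '[[[0,0,0],[0,0,0],-0.4],[[0,0,0],[0,0,0],-0.4],[[0,0,0],[0,0,0],-0.4],[[0,0,0],[0,0,0],-0.4]]'
python3 -c "
from h import *
s=get_state();print(s['joints'].round(2),topr(s['tcp_pos']))
steps(*tp(20.5,1.3,43,.3))
for n in('scene','top'):
    im=get_image(n);np.savez(n+'7.npz',**im)
s=get_state();print(topr(s['tcp_pos']))
steps(*tp(-3.4,1.3,35.5,.3))
"
python3 pm.py 36 top7.npz scene7.npz
```

```text
t: 17.28
tcp_pos: [0.554, -0.0145, 0.0502]
tool_rot: [0.001, 0.993, 0.121, -0.01]
force: [0.4, 0.7, -1.2]
width: 0.0384
finger_force: 93.9
t: 17.62
tcp_pos: [0.5554, -0.0147, 0.0523]
tool_rot: [0.002, 0.993, 0.122, -0.009]
force: [-0.2, -0.3, -1.9]
width: 0.0385
finger_force: 94.0
[-0.55  0.98  0.9   1.92 -1.06  0.84 -0.38] [12.63790411  1.4514061  52.29141043]
[0.1, 0.1, 2.0] [0.001, 0.001, -0.001]
[12.50799211  1.63594119 52.09131299]
[-23.6, 0.4, 9.7] [0.001, 0.002, -0.001]
top7.npz 273 slope [1.8200e-01 1.0000e-03 4.6334e+01] x [-80.  -50.4   6.2   9.5]
[(-43, np.float64(-46.5), np.float64(48.3)), (-35, np.float64(-63.0), np.float64(49.5)), (-27, np.float64(-60.1), np.float64(48.7)), (-19, np.float64(-56.4), np.float64(49.7)), (-11, np.float64(-64.3), np.float64(49.0)), (-3, np.float64(-63.3), np.float64(47.5)), (5, np.float64(-46.0), np.float64(-30.9))]
((-23.76067352294922, -16.02283477783203), (131.72816467285156, 75.80314636230469), 72.19131469726562)
scene7.npz 665 slope [ 0.225  0.055 54.528] x [-47.1 -40.2  80.5  82.1]
[(-35, np.float64(-68.5), np.float64(-6.1)), (-27, np.float64(-48.8), np.float64(-11.5)), (-19, np.float64(-47.3), np.float64(-16.2)), (-11, np.float64(-50.3), np.float64(-18.8)), (-3, np.float64(-50.4), np.float64(9.5)), (5, np.float64(-59.8), np.float64(48.8)), (13, np.float64(-48.9), np.float64(63.6)), (21, np.float64(-49.7), np.float64(65.8)), (29, np.float64(-49.6), np.float64(51.6)), (37, np.float64(-48.9), np.float64(49.8)), (45, np.float64(-49.5), np.float64(48.6)), (53, np.float64(-49.5), np.float64(48.0)), (61, np.float64(-48.6), np.float64(49.8)), (69, np.float64(-49.7), np.float64(51.7)), (77, np.float64(-48.6), np.float64(50.6))]
((17.702159881591797, -1.902801513671875), (135.4053497314453, 127.14794158935547), 88.67534637451172)
```

```bash
python3 -m crank '[[[-5,0,2],[0,0,0],-0.4],[[-10,0,4],[0,0,0],-0.4],[[-14,0,6],[0,0,0],-0.4],[[-19,0,8],[0,0,0],-0.4],[[-24,0,9.5],[0,0,0],-0.4]]'
python3 -m crank '[[[0,0,0],[0,0,0],-0.4],[[0,0,0],[0,0,0],-0.4],[[0,0,0],[0,0,0],-0.4]]'
python3 -c "
from h import *
s=get_state();print(s['joints'].round(2),topr(s['tcp_pos']),s['force'],s['moment'])
steps(*tp(-3.4,1.3,35.5,.3))
im=get_image('scene');np.savez('scene8.npz',**im)
im2=get_image('top');np.savez('top8.npz',**im2)
f=lambda c,x0,y0,x1,y1:cv2.resize(c[y0:y1,x0:x1,::-1],(400,400),interpolation=cv2.INTER_CUBIC)
cv2.imwrite('pics/c8.png',np.hstack([f(im2['color'],270,150,350,230),f(im['color'],285,165,385,265)]))
"
python3 pm.py 36 scene8.npz
```

```text
t: 18.13
tcp_pos: [0.534, -0.0199, 0.0431]
tool_rot: [0.001, 0.993, 0.121, -0.006]
force: [11.8, 5.0, 5.7]
width: 0.0387
finger_force: 94.7
t: 18.38
tcp_pos: [0.5341, -0.0199, 0.0432]
tool_rot: [0.001, 0.993, 0.121, -0.006]
force: [5.5, 1.0, -1.0]
width: 0.0385
finger_force: 93.9
[-0.52  0.95  0.84  1.98 -1.07  0.76 -0.33] [-9.31412933  1.59012245 43.231089  ] [ 5.48913866  1.00325335 -1.03220496] [ 0.40949546 -1.17555708 -0.12449542]
[-1.9, 0.3, 0.4] [0.001, -0.003, -0.002]
scene8.npz 544 slope [1.5600e-01 3.2000e-02 5.2366e+01] x [-39.6 -31.2  60.   67.6]
[(-27, np.float64(-48.3), np.float64(-21.8)), (-19, np.float64(-64.0), np.float64(45.9)), (-11, np.float64(-49.5), np.float64(46.5)), (-3, np.float64(-48.0), np.float64(47.7)), (5, np.float64(-50.0), np.float64(45.7)), (13, np.float64(-48.6), np.float64(64.4)), (21, np.float64(-49.6), np.float64(50.3)), (29, np.float64(-49.4), np.float64(50.6)), (37, np.float64(-48.1), np.float64(51.4)), (45, np.float64(-49.6), np.float64(47.3)), (53, np.float64(-49.5), np.float64(48.2)), (61, np.float64(-49.6), np.float64(49.9))]
((12.319999694824219, 2.963287353515625), (110.65757751464844, 119.91162872314453), 10.722742080688477)
```

View pics/c8.png

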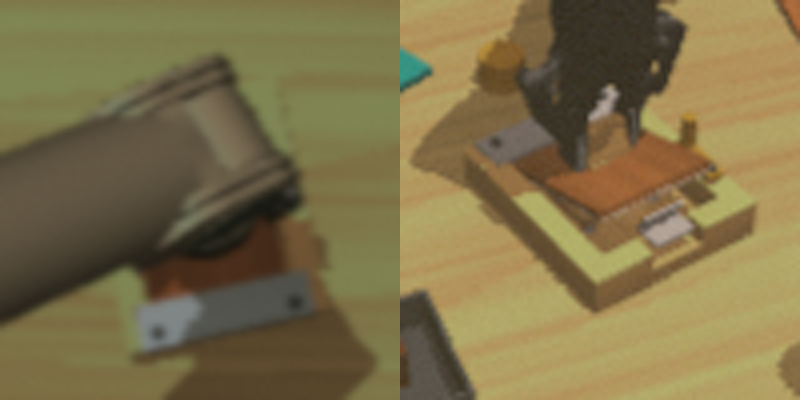

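```bash
python3 -c "
from h import *
P=None
for th,z0 in((.2,17.5),(.1,18.5),(0,19),(-.03,19)):
    p,r=tp(-65+65*np.cos(th),1.3,z0+65*np.sin(th),th)
    if P is None: steps(p,r)
    else: steps(p,r,1,*P)
    P=(p,r)
"
```

```text
[1.1, 0.3, 4.7] [0.001, -0.103, -0.002]
[2.3, 0.0, 4.5] [0.0, -0.1, 0.0]
[2.4, 0.0, 5.0] [0.0, -0.1, -0.0]
[0.8, -0.0, 1.6] [0.0, -0.03, 0.0]
```

```bash
python3 -m crank '[[[1,0,2],[0,-0.05,0],-0.4],[[3,0,5],[0,-0.1,0],-0.4],[[3,0,5],[0,-0.1,0],-0.4],[[3,0,5],[0,-0.1,0],-0.4]]'
python3 -m crank '[[[1,0,2],[0,-0.05,0],-0.4],[[2,0,4.5],[0,-0.1,0],-0.4],[[2,0,4.5],[0,-0.1,0],-0.4],[[2,0,4.5],[0,-0.1,0],-0.4]]'
python3 -c "
from h import *
s=get_state();print(s['joints'].round(2),topr(s['tcp_pos']),s['force'],s['moment'])
th=0;z0=19;steps(*tp(-65+65*np.cos(th),1.3,z0+65*np.sin(th),th))"
```

```text
t: 18.82
tcp_pos: [0.5357, -0.0196, 0.0376]
tool_rot: [0.008, 0.991, 0.122, -0.057]
force: [4.4, 1.5, 1.7]
width: 0.0382
finger_force: 94.6
t: 19.15
tcp_pos: [0.5367, -0.0195, 0.033]
tool_rot: [0.013, 0.987, 0.121, -0.106]
force: [4.9, 0.9, 1.6]
width: 0.0384
finger_force: 94.8
[-0.55  1.07  0.91  1.79 -0.87  0.99 -0.56] [-6.61173501  1.39323673 33.02002359] [4.94880174 0.93251224 1.64588667] [ 0.29961956 -1.17388284 -0.03889356]
[2.3, 0.1, 4.3] [0.0, -0.102, -0.002]
```

```bash
python3 -m crank '[[[1,0,2],[0,-0.05,0],-0.4],[[3,0,5],[0,-0.1,0],-0.4],[[3,0,5],[0,-0.1,0],-0.4],[[3,0,5],[0,-0.1,0],-0.4]]'
python3 -m crank '[[[0,0,1],[0,-0.04,0],-0.4],[[0,0,3],[0,-0.06,0],-0.4],[[0,0,3],[0,-0.06,0],-0.4],[[0,0,3],[0,-0.06,0],-0.4]]'
python3 -c "
from h import *
s=get_state();print(s['joints'].round(2),topr(s['tcp_pos']),s['force'],s['moment'])
th=0;z0=19;steps(*tp(-65+65*np.cos(th),1.3,z0+65*np.sin(th),th))
for n in('scene','top'):
    im=get_image(n);np.savez(n+'9.npz',**im)
"
python3 pm.py 22 scene9.npz
```

```text
t: 19.48
tcp_pos: [0.5378, -0.0191, 0.0276]
tool_rot: [0.019, 0.98, 0.12, -0.156]
force: [2.9, 0.7, 6.5]
width: 0.0386
finger_force: 95.3
t: 19.82
tcp_pos: [0.5371, -0.0193, 0.0258]
tool_rot: [0.022, 0.975, 0.119, -0.184]
force: [4.0, 1.6, 7.7]
width: 0.0385
finger_force: 96.5
[-0.54  1.16  0.93  1.64 -0.77  1.17 -0.68] [-6.1932643   1.41728986 25.81388445] [4.03631615 1.64216513 7.7235621 ] [ 0.38429939 -0.89850749 -0.02885296]
[-0.1, 0.1, -2.6] [-0.001, 0.057, -0.002]
scene9.npz 728 slope [ 2.5000e-02 -3.4000e-02  2.7543e+01] x [-58.2 -52.4  85.9  89.7]
[(-54, np.float64(-43.0), np.float64(-16.4)), (-46, np.float64(-46.7), np.float64(-17.6)), (-38, np.float64(-45.2), np.float64(13.2)), (-30, np.float64(-44.0), np.float64(-22.1)), (-22, np.float64(-44.9), np.float64(-25.3)), (-14, np.float64(-48.0), np.float64(67.2)), (-6, np.float64(-69.7), np.float64(70.3)), (2, np.float64(-70.7), np.float64(60.7)), (10, np.float64(-72.8), np.float64(59.9)), (18, np.float64(-71.6), np.float64(68.0)), (26, np.float64(-70.8), np.float64(56.5)), (34, np.float64(-71.9), np.float64(51.6)), (42, np.float64(-72.4), np.float64(53.8)), (50, np.float64(-71.6), np.float64(53.5)), (58, np.float64(-71.9), np.float64(53.2)), (66, np.float64(-72.7), np.float64(35.3)), (74, np.float64(-73.6), np.float64(-3.1)), (82, np.float64(-71.9), np.float64(27.6))]
((15.404052734375, -1.4836196899414062), (142.78985595703125, 146.3461456298828), 88.9244613647461)
```

```bash
cat > pz.py <<'E'
from h import *
import sys
im=dict(np.load(sys.argv[1]));w=cloud(im)
hsv=cv2.cvtColor(im["color"],cv2.COLOR_RGB2HSV).astype(int)
l=(w-PO)@R.from_euler('z',PY,degrees=True).as_matrix()*1000
m=(hsv[...,0]<17)&(hsv[...,1]>100)&(abs(l[...,1])<45)&(abs(l[...,2]-30)<12)
for a,b in((-60,-45),(-45,-30),(-30,-15),(-15,0),(0,20),(20,30),(30,40),(40,50),(50,58),(58,64)):
    q=l[m&(l[...,0]>a)&(l[...,0]<b)];print(a,b,len(q),np.median(q[:,2]).round(1))
m=(abs(l[...,1])<17)&(l[...,0]>54)&(l[...,0]<85)&(l[...,2]>34);q=l[m];print("catch hi pts",np.percentile(q[:,0],[1,10,50,90]).round(1),len(q))
q=l[(abs(abs(l[...,1])-63)<7)&(l[...,0]>-60)&(l[...,0]<5)&(abs(l[...,2]-32)<8)];print("rail z",np.median(q[:,2]))
save(im,sys.argv[2],(285,165,385,265),5)
E
python3 pz.py scene9.npz c9.png
```

```text
-60 -45 26 27.1
-45 -30 31 26.5
-30 -15 26 26.2
-15 0 31 25.2
0 20 136 24.9
20 30 69 24.4
30 40 74 24.2
40 50 50 23.9
50 58 32 24.1
58 64 5 23.8
catch hi pts [62.2 65.9 76.4 83.6] 142
rail z 33.38882783456983
```

View pics/c9.png

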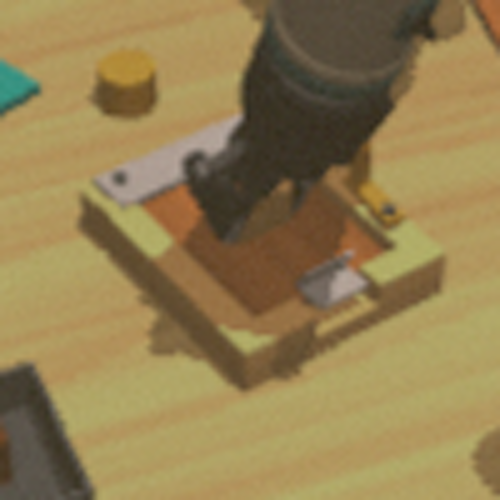

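The far edge is pressed to about 23 mm, below the catch, which shows sprung in over it (crop px 335,280). I'll ease up and release.

```bash
python3 -m crank '[[[0,0,-2],[0,0.03,0],-0.4],[[0,0,-3],[0,0.05,0],-0.4],[[0,0,-3],[0,0.05,0],-0.4],[[0,0,-3],[0,0.05,0],0.2],[[0,0,-3],[0,0.05,0],0.2]]'
python3 -m crank '[[[0,0,0],[0,0,0],0.2],[[0,0,0],[0,0,0],0.2],[[0,0,-15],[0,0,0],0.2],[[0,0,-40],[0,0,0],0.2],[[0,0,-80],[0,0,0],0.2]]'
python3 -m crank '[[[0,0,-30],[0,0.1,0],-0.5],[[0,0,-30],[0,0.2,0],-0.5],[[0,0,-30],[0,0.3,0],-1],[[0,0,-30],[0,0.3,0],-1]]'
python3 -c "
from h import *
for n in('scene','top'):
    im=get_image(n);np.savez(n+'10.npz',**im)
    l=(cloud(im)-PO)@R.from_euler('z',PY,degrees=True).as_matrix()*1000
    q=l[(l[...,2]>52)&(l[...,2]<66)&(abs(l[...,0])<20)&(abs(l[...,1])<30)];print(n,'block',len(q),q.mean(0) if len(q) else 0,np.median(q[:,2]) if len(q) else 0)
    q=l[(l[...,2]>48)&(l[...,2]<75)&(abs(l[...,0])<60)&(abs(l[...,1]-68)<17)];print('stub',len(q),q.mean(0))
s=get_state();print(s['joints'].round(2),topr(s['tcp_pos']),Rq(s['tool_rot']).as_matrix().round(2).tolist())
"
python3 pz.py scene10.npz c10.png
```

```text
t: 20.33
tcp_pos: [0.5362, -0.0191, 0.0276]
tool_rot: [0.019, 0.979, 0.119, -0.163]
force: [-0.9, 1.1, 4.1]
width: 0.0514
finger_force: 2.4
t: 20.75
tcp_pos: [0.5599, -0.0117, 0.1002]
tool_rot: [0.019, 0.979, 0.119, -0.166]
force: [0.2, 0.3, -1.2]
width: 0.0513
finger_force: 0.0
t: 21.08
tcp_pos: [0.5674, -0.0117, 0.1318]
tool_rot: [0.001, 0.993, 0.118, -0.014]
force: [-1.8, 0.3, -0.8]
width: 0.0027
finger_force: 0.0
scene block 77 [-0.68506194 -0.71818699 59.62891224] 60.52152515514558
stub 28 [15.10613336 64.43530046 60.54763426]
top block 50 [-1.20724177 -0.34879436 59.71728066] 60.214356959054435
stub 7 [11.61442874 64.73398478 62.72071977]
[-0.59  0.89  0.98  1.82 -0.88  0.97 -0.54] [ 29.13900269   2.3913108  131.1411786 ] [[0.97, 0.24, -0.03], [0.24, -0.97, -0.01], [-0.03, -0.0, -1.0]]
-60 -45 60 31.5
-45 -30 67 31.5
-30 -15 40 31.3
-15 0 47 31.6
0 20 124 31.6
20 30 74 31.7
30 40 70 31.7
40 50 73 31.6
50 58 36 31.4
58 64 27 31.4
catch hi pts [55.4 60.2 65.3 80.2] 1276
rail z 33.2629764782935
```

View pics/c10.png

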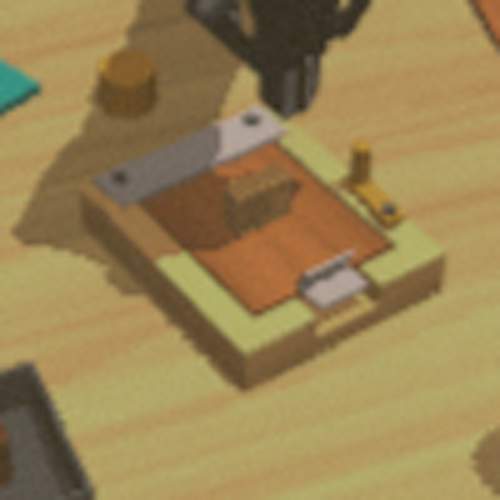

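```bash
python3 -c "
from h import *
steps(pr(13.4,64.3,95),tool(PY-45),2)
f=lambda a:np.array([45-32*np.cos(a),63-32*np.sin(a),54])
r=tool(PY-45)
print('arc')
for a in np.linspace(-.04,1.52,11)[1:]: print(round(a,2),(r.inv().apply(pr(*f(a))-pr(*f(-.04)))*1000).round(1).tolist())
"
```

```text
[-7.4, -30.9, 18.3] [-0.006, 0.014, -0.394]
[4.8, -31.6, 18.1] [-0.006, 0.014, -0.394]
arc
0.12 [-3.4, 3.7, 0.0]
0.27 [-6.2, 7.8, 0.0]
0.43 [-8.3, 12.3, 0.0]
0.58 [-9.6, 17.1, 0.0]
0.74 [-10.3, 22.1, 0.0]
0.9 [-10.1, 27.0, 0.0]
1.05 [-9.2, 31.9, 0.0]
1.21 [-7.5, 36.6, 0.0]
1.36 [-5.1, 41.0, 0.0]
1.52 [-2.0, 45.0, 0.0]
```

```bash
python3 -m crank '[[[-7,-31,10],[0,0.01,-0.394],-0.1],[[-7,-31,18],[0,0.01,-0.394],-0.1],[[-7,-31,18],[0,0.01,-0.394],-0.1],[[-7,-31,18],[0,0.01,-0.394],-0.1],[[-7,-31,18],[0,0.01,-0.394],-0.1]]'
python3 -m crank '[[[5,-32,10],[0,0,-0.394],-0.1],[[5,-32,10],[0,0,-0.394],-0.1],[[5,-32,10],[0,0,-0.394],-0.1],[[5,-32,10],[0,0,-0.394],-0.1],[[5,-32,10],[0,0,-0.394],-0.1]]'
python3 -m crank '[[[0,0,0],[0,0,0],-0.1],[[0,0,0],[0,0,0],-0.1],[[0,0,0],[0,0,0],-0.1]]'
python3 -c "
from h import *
print(get_state()['joints'].round(2),topr(get_state()['tcp_pos']))
steps(pr(13.4,64.3,54),tool(PY-45))"
```

```text
t: 21.6
tcp_pos: [0.5582, 0.0181, 0.113]
tool_rot: [-0.001, 0.95, 0.313, -0.01]
force: [0.3, -0.2, -0.3]
width: 0.0388
finger_force: 0.0
t: 22.02
tcp_pos: [0.5429, 0.0462, 0.1037]
tool_rot: [-0.003, 0.871, 0.491, -0.009]
force: [0.2, -0.3, 0.0]
width: 0.0384
finger_force: 0.0
t: 22.27
tcp_pos: [0.5423, 0.0463, 0.1036]
tool_rot: [-0.003, 0.87, 0.492, -0.009]
force: [-0.1, 0.2, 0.0]
width: 0.0383
finger_force: 0.0
[-0.6   0.8   0.75  1.92 -0.79  0.76  0.08] [ 14.68527069  63.80673212 103.63443868]
[0.1, -0.6, 49.7] [-0.014, 0.013, -0.001]
```

```bash
python3 -m crank '[[[0,-1,15],[-0.01,0.01,0],-0.1],[[0,-1,32],[-0.01,0.01,0],-0.1],[[0,-1,49],[-0.01,0.01,0],-0.1],[[0,-1,49],[-0.01,0.01,0],-1],[[0,-1,49],[-0.01,0.01,0],-1]]' 20
python3 -m crank '[[[0,0,0],[0,0,0],-1],[[0,0,0],[0,0,0],-1],[[0,0,0],[0,0,0],-1]]'
python3 -m crank '[[[-3.4,3.7,0],[0,0,0],-1],[[-6.2,7.8,0],[0,0,0],-1],[[-8.3,12.3,0],[0,0,0],-1],[[-9.6,17.1,0],[0,0,0],-1],[[-10.3,22.1,0],[0,0,0],-1]]'
python3 -c "
from h import *
print(get_state()['force'],topr(get_state()['tcp_pos']),get_state()['width'])"
```

```text
t: 22.68
tcp_pos: [0.5399, 0.0467, 0.0544]
tool_rot: [-0.002, 0.87, 0.493, -0.003]
force: [0.8, -1.0, -0.1]
width: 0.0152
finger_force: 0.0
t: 22.93
tcp_pos: [0.5404, 0.0467, 0.055]
tool_rot: [-0.001, 0.87, 0.493, -0.002]
force: [0.4, -2.1, -6.3]
width: 0.0107
finger_force: 19.7
t: 23.35
tcp_pos: [0.5484, 0.0254, 0.0547]
tool_rot: [-0.004, 0.87, 0.493, -0.006]
force: [-4.8, -2.2, 0.0]
width: 0.0108
finger_force: 20.5
[-4.84979702 -2.20226741  0.02590503] [15.55589277 42.11681148 54.6690102 ] 0.01079879292057094
```

```bash
python3 -m crank '[[[0.2,4.9,0],[0,0,0],-1],[[1.1,9.8,0],[0,0,0],-1],[[2.8,14.5,0],[0,0,0],-1],[[5.2,18.9,0],[0,0,0],-1],[[8.3,22.9,0],[0,0,0],-1]]'
python3 -m crank '[[[0,0,0],[0,0,0],-1],[[0,0,0],[0,0,0],-1],[[0,0,0],[0,0,0],-1]]'
python3 -c "
from h import *
print(get_state()['force'],topr(get_state()['tcp_pos']),get_state()['width'])"
```

```text
t: 23.77
tcp_pos: [0.5766, 0.021, 0.0547]
tool_rot: [-0.002, 0.87, 0.493, -0.003]
force: [-3.0, -1.1, -0.1]
width: 0.0107
finger_force: 20.4
t: 24.02
tcp_pos: [0.5779, 0.0213, 0.0548]
tool_rot: [-0.001, 0.87, 0.493, -0.002]
force: [-3.1, -3.7, -1.4]
width: 0.0106
finger_force: 20.3
[-3.12007703 -3.731681   -1.39379891] [43.23422228 30.946913   54.75985573] 0.010580810482391331
```

```bash
python3 -m crank '[[[0,0,0],[0,0,0],-0.3],[[0,0,0],[0,0,0],-0.3],[[0,0,0],[0,0,0],-0.3],[[0,0,-20],[0,0,0],-0.3],[[0,0,-50],[0,0,0],-0.3]]'
python3 -m crank '[[[0,0,-40],[0,0,0],-0.3],[[0,0,-80],[0,0,0],-0.3],[[0,0,-120],[0,0,0],-0.3],[[0,0,-120],[0,0,0],-0.3],[[0,0,-120],[0,0,0],-0.3]]'
python3 -c "
from h import *
for n in('scene','top'):
    im=get_image(n);np.savez(n+'11.npz',**im)
    l=(cloud(im)-PO)@R.from_euler('z',PY,degrees=True).as_matrix()*1000
    q=l[(l[...,2]>52)&(l[...,2]<66)&(abs(l[...,0])<20)&(abs(l[...,1])<30)];print(n,'block',len(q),q.mean(0) if len(q) else 0)
    q=l[(l[...,2]>48)&(l[...,2]<75)&(l[...,0]>25)&(l[...,0]<58)&(l[...,1]>15)&(l[...,1]<50)];print('stub',len(q),q.mean(0))
"
python3 pz.py scene11.npz c11.png
```

```text
t: 24.43
tcp_pos: [0.577, 0.0231, 0.1032]
tool_rot: [-0.003, 0.87, 0.493, -0.004]
force: [0.6, 0.4, 0.4]
width: 0.0297
finger_force: 0.0
t: 24.85
tcp_pos: [0.5808, 0.0224, 0.2275]
tool_rot: [-0.0, 0.87, 0.494, 0.001]
force: [-0.7, -0.2, -0.3]
width: 0.0298
finger_force: 0.0
scene block 81 [-0.29860337 -1.05897579 59.31847796]
stub 29 [43.62514837 30.20221226 60.96462972]
top block 53 [-1.96972495  0.79216762 59.62771615]
stub 8 [41.40348606 31.82616365 64.202931  ]
-60 -45 64 30.9
-45 -30 61 30.9
-30 -15 39 31.2
-15 0 50 31.6
0 20 127 31.4
20 30 62 31.8
30 40 59 31.5
40 50 58 31.7
50 58 35 32.1
58 64 32 31.8
catch hi pts [54.5 57.8 68.5 77.8] 2179
rail z 33.186311914415604
```

View pics/c11.png

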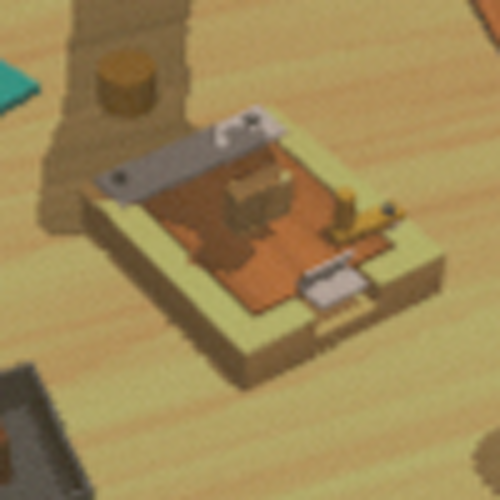

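The panel lies level under the lip and catch, and the turn-button points square across it (stub at crop px 345,205, about 1.5 rad). The offcut is still in the tray and the gripper is clear, so I'm handing in.

```bash
python3 -c "
from plant import *
print(job_done())"
```

```text
the job is handed in; nothing more can be done
None
```

I handed the job in at about 25 s of the 59 s allowed: the offcut is in the scrap tray, the small panel sits level under the lip and catch, and the turn-button is swung across it at about 1.5 rad; `job_done()` returned no verdict.

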